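Shingle the slide mailers along the tray

TASK

One slide mailer already lies flat at the left end of the steel tray: carry on from it with the three loose ones, in any order, as one straight row along the tray, overlapping like roof tiles. The label end of each must rest on the plain end of the one before it, covering about a third of that one and leaving its label clear, while its own plain end is down on the tray floor. There is glass inside, so set them down gently without dropping them, leave the first one where it lies and do not disturb the other things on the bench.

Things in the scene. Friction and masses are not known exactly. Their poses are not given: they have to be found in the camera images.
- mailer_first_center (a point): closed frosted-grey plastic slide mailer 86 x 36 x 10 mm, 18-36 g; one end, the label end, has a white paper label 34 mm long on its upper face and a 5 mm thumb tab, the other is plain. Point: its centre, 5 mm over its underside; x along its length to the label end, z up. Lies flat in the tray near its left end, label end towards that end; it stays there.
- mailer_a_center (a point): closed frosted-grey plastic slide mailer 86 x 36 x 10 mm, 18-36 g; one end, the label end, has a white paper label 34 mm long on its upper face and a 5 mm thumb tab, the other is plain. Point: its centre, 5 mm over its underside; x along its length to the label end, z up. Loose, flat on the bench, label up, with mailer_b lying on top across it.
- mailer_b_center (a point): closed frosted-grey plastic slide mailer 86 x 36 x 10 mm, 18-36 g; one end, the label end, has a white paper label 34 mm long on its upper face and a 5 mm thumb tab, the other is plain. Point: its centre, 5 mm over its underside; x along its length to the label end, z up. Loose, lying label up across the top of mailer_a, its underside 10 mm over the bench.
- mailer_c_center (a point): closed frosted-grey plastic slide mailer 86 x 36 x 10 mm, 18-36 g; one end, the label end, has a white paper label 34 mm long on its upper face and a 5 mm thumb tab, the other is plain. Point: its centre, 5 mm over its underside; x along its length to the label end, z up. Loose, flat on the bench, label up.
- tray_floor (a point): shallow fixed stainless-steel tray, inside 314 x 114 mm, outside 322 x 122 mm, rim 12 mm high. Point: centre of its inner floor, 2 mm above the bench; its x axis runs along its length towards its left end (world +y within 12 degrees), where the first mailer lies; the row grows towards its -x end.
- timer: bystander: white lab timer, a flat block 66 x 62 x 18 mm; origin at the centre of its underside
- bottle: bystander: 250 ml plastic bottle standing upright, 65 mm across, 144 mm high; origin at the centre of its underside
- tube_rack: bystander: rack of capped tubes, 75 mm (its x) by 119 mm (its y), 115 mm high with the tubes; origin at the centre of its underside
- coverglass_box: bystander: small plastic box 28 x 28 x 18 mm, standing close beside the plain half of mailer_c; origin at the centre of its underside
- petri_dish: bystander: small covered dish, 39 mm across, 11 mm high, close beside mailer_a and mailer_b; origin at the centre of its underside
- forceps: bystander: steel forceps lying flat, 129 mm along its x, 18 mm wide, 7 mm high; origin at its centre on the bench
- marker: bystander: marker pen lying on the bench, 136 mm along its x, 15 mm wide and high; origin under its centre
- heater: fixed equipment: dry-block heater, white case 150 x 125 mm, 120 mm high with its block; origin at the centre of its underside
- centrifuge: fixed equipment: round mini centrifuge with a domed lid, 175 mm across, 112 mm high; origin at the centre of its underside
Things that resemble listed ones, but are neither listed nor needed, are in the scene too. Leave any purple or turquoise look-alike of the part that bears mailer_c_center alone.

How it is judged:
At the end, for the whole second after the job is handed in: Each added mailer's centre is 46-72 mm down the tray from the last one's, within 10 mm sideways and 8.5 deg of the tray's line, label end to the left and 6-15 deg up on the one before, plain end on the floor (centre 6-18 mm over it). First within 12 mm of its place, all at rest (((x of mailer_a_center in the frame of mailer_first_center between -0.072 and -0.046 m and y of mailer_a_center in the frame of mailer_first_center between -0.01 and 0.01 m) or (x of mailer_a_center in the frame of mailer_b_center between -0.072 and -0.046 m and y of mailer_a_center in the frame of mailer_b_center between -0.01 and 0.01 m) or (x of mailer_a_center in the frame of mailer_c_center between -0.072 and -0.046 m and y of mailer_a_center in the frame of mailer_c_center between -0.01 and 0.01 m)) and ((x of mailer_b_center in the frame of mailer_first_center between -0.072 and -0.046 m and y of mailer_b_center in the frame of mailer_first_center between -0.01 and 0.01 m) or (x of mailer_b_center in the frame of mailer_a_center between -0.072 and -0.046 m and y of mailer_b_center in the frame of mailer_a_center between -0.01 and 0.01 m) or (x of mailer_b_center in the frame of mailer_c_center between -0.072 and -0.046 m and y of mailer_b_center in the frame of mailer_c_center between -0.01 and 0.01 m)) and ((x of mailer_c_center in the frame of mailer_first_center between -0.072 and -0.046 m and y of mailer_c_center in the frame of mailer_first_center between -0.01 and 0.01 m) or (x of mailer_c_center in the frame of mailer_a_center between -0.072 and -0.046 m and y of mailer_c_center in the frame of mailer_a_center between -0.01 and 0.01 m) or (x of mailer_c_center in the frame of mailer_b_center between -0.072 and -0.046 m and y of mailer_c_center in the frame of mailer_b_center between -0.01 and 0.01 m)) and angle between mailer_a_center's own x axis and vertical between 1.301 and 1.471 rad and angle between the y axis of each of mailer_a_center, mailer_b_center, mailer_c_center and the y axis of tray_floor, either way round below 0.15 rad and z of mailer_a_center in the frame of tray_floor between 0.006 and 0.018 m and y of mailer_a_center in the frame of tray_floor between -0.035 and 0.035 m and angle between mailer_b_center's own x axis and vertical between 1.301 and 1.471 rad and z of mailer_b_center in the frame of tray_floor between 0.006 and 0.018 m and y of mailer_b_center in the frame of tray_floor between -0.035 and 0.035 m and angle between mailer_c_center's own x axis and vertical between 1.301 and 1.471 rad and z of mailer_c_center in the frame of tray_floor between 0.006 and 0.018 m and y of mailer_c_center in the frame of tray_floor between -0.035 and 0.035 m and distance of mailer_first_center from where it was at the start of the episode below 0.012 m and linear speed of each of mailer_first, mailer_a, mailer_b, mailer_c below 0.01 m/s); the robot touches nothing.
It fails at once if a mailer is dropped or thrown (moves faster than 0.65 m/s out of the gripper) ((linear speed of mailer_a above 0.65 m/s and contact force between mailer_a and the fingers below 0.02 N) or (linear speed of mailer_b above 0.65 m/s and contact force between mailer_b and the fingers below 0.02 N) or (linear speed of mailer_c above 0.65 m/s and contact force between mailer_c and the fingers below 0.02 N)).
It fails at once if the first mailer is shoved more than 20 mm (distance of mailer_first_center from where it was at the start of the episode above 0.02 m).
It fails at once if a bystander on the bench is moved more than 20 mm (distance of any of timer, bottle, tube_rack, coverglass_box, petri_dish, forceps, marker from where it was at the start of the episode above 0.02 m).
It fails at once if the bottle or the tube rack is tipped more than 12 degrees (angle between any of bottle, tube_rack's own z axis and vertical above 0.21 rad).
It also fails if it takes over 59 s, if anything falls off the work surface, if the arm or the gripper's body presses on something with over 40 N, if the wrist force passes 120 N, or if a joint passes its speed limit or range.

ROBOT

A 6-joint arm with a two-finger parallel gripper is mounted at the origin on the work surface. World frame = base frame: x ahead of the robot, y to its left, z up, the work surface at z = 0. Lengths are in m, angles in rad, forces in N, time in s.
With the tool pointing down it reaches from about 0.35 to 0.85 m from the base axis. Payload 8.1 kg.
Tool frame: the origin (TCP) lies at the very end of the fingers, on their centre line; the grasp point (between the pads) lies 19 mm behind it; z points along the fingers, y is the direction in which the jaws open and shut (so a half turn about z gives the same grasp; the last joint's range is limited). The gripper opens to 85 mm and grips with 20 to 120 N. Pads are 22 mm wide; open, the fingers measure 114 mm over their backs; the gripper's body (76 mm by 85 mm) begins 54 mm behind the grasp point. The pads swing forward as they close: fully open they stand 13 mm farther back than shut.
Start: joints at [1.047, 0.13, 1.488, -0, 1.523, -0.085], TCP at [0.255, 0.543, 0.231] pointing down, gripper open.
Joint ranges: [-2.96, 2.96], [-0.89, 2.26], [0.02, 2.5], [-1.34, 4.48], [0, 2.73], [-2.66, 2.66]. Speed limits (rad/s): [2.39, 2.39, 2.79, 3.14, 3.14, 3.14].

INTERFACE

Orientations are given as a unit quaternion [w, x, y, z].
In Python, from workcell import arm gives the robot as it stands. The module is installed in compiled form; this text tells all that it offers.
- The arm moves only by the shell command python3 -m jog 'ROWS' [OPENING] [FORCE]. ROWS is JSON, a list of rows, each an object with "travel": the shift along the tool's x, y, z in mm, a list of three; "rotation": the turn, a rotation vector about the tool's x, y, z in rad, a list of three. In form: [{"travel": [x, y, z], "rotation": [rx, ry, rz]}, ...]. A call has 1 to 5 rows; each row is the pose to reach, as a shift and turn from the pose commanded when the call began, along the tool's axes at that moment; what a row does not reach only later rows make up. A row lasts 1/8 s, in which the tool goes at most 62.5 mm and 10.7 degrees, less where a joint would pass 70% of its speed; a pose out of reach is approached as far as the arm can. A call with a gripper value outside its range is refused whole. OPENING is the opening in per cent of the stroke, from 0 (shut) to 100 (fully open), set as the call begins (- or left out, the last holds). The fingers move at their own pace and stop on an object; FORCE is the grip in N (left out, the last holds). Time passes only in rows, so rows that repeat a pose let the fingers close. It gives the time, the measured TCP pose, the force and the opening at its end, in the units of the state.
- arm.state(): the state, without advancing time (a new reading comes with each control period).
- arm.read_camera(name): name is "side" or "top"; returns (picture, depth): 480x640x3 uint8, red, green, blue; 480x640 float32, m along the optical axis (not along the pixel's ray), 0 where there is no reading.
- arm.camera_params(name): a dict with "mtx" (3x3 intrinsics, pixels), "R" (3x3) and "t" (3): a world point X has camera coordinates R X + t. Camera axes: x right, y down, z forward; pixel columns grow to the right and rows downward; lengths in m; the calibration is good to about 2 mm. A picture is of the moment at which its call begins. camera_params takes no time and is no camera call.
- arm.finish_job(): hands the job in, once; it reports no verdict.
Trained networks look in the newest picture that a camera, given by its name, has taken for a name from the list of things; names that differ only in an ending like _2 or _b are one class to them, and where a whole thing is asked for, a point or a joint stands for the part that bears it (a point fixed in the world has none). Each returns a list of dicts, best first, with "confidence" (0 to 1); they miss things now and then, are a little off and sometimes report something else, mostly with a low value. They report only what shows in the picture. A call takes as long as a camera call. They do not tell look-alikes from the thing itself.
- arm.cut_out(camera, thing): "mask" (480x640 bool, what is visible of it) and "at" ([column, row] in pixels, amid what is visible of it).
- arm.tip_of(camera, thing): "at" ([column, row] in pixels: a listed point, or the origin of a listed thing).
The state is a dict: "time_s": time; "joint_pos": joint angles; "joint_vel": joint speeds; "effort": joint torques, N m; "ee_pos": TCP position; "eef_rot": TCP orientation; "force": force on the tool from outside, world axes, zero at the start; "wrist_torque": the same for the moment, N m; "opening": opening from 0.0 (shut) to 1.0 (fully open).
Only numpy, scipy, OpenCV 4.12 (cv2) and the standard library are available. Lean on these libraries where they do the work, as an engineer would, in place of code of your own. Each camera call takes 0.05 s, during which the arm holds its last target.

## Working session

There is one attempt and no reset: what is moved stays moved. The work goes in short steps, Python scripts to look and compute and a shell command to move; the robot and the scene stay as the last step left them, time stands still between calls to the robot, and variables do not carry over. Pictures are saved under pics/ and viewed, and the job is handed in when it is done.

```bash
ls; mkdir -p pics; python3 - <<'E'
from workcell import arm
import cv2,numpy as np
s=arm.state(); print({k:np.round(v,3).tolist() for k,v in s.items()})
for n in ("side","top"):
    p,d=arm.read_camera(n); cv2.imwrite(f"pics/{n}0.png",p[:,:,::-1]); np.save(f"{n}0d.npy",d); np.save(f"{n}0p.npy",p)
    c=arm.camera_params(n); print(n,c['mtx'].tolist(),np.round(c['R'],4).tolist(),c['t'], -c['R'].T@c['t'])
    print((d>0).mean(), arm.state()['time_s'])
E
```

```text
pics
{'time_s': 0.0, 'joint_pos': [1.047, 0.131, 1.489, -0.0, 1.523, -0.085], 'joint_vel': [0.001, 0.001, 0.0, 0.0, 0.002, 0.001], 'effort': [-0.001, -56.94, -50.055, -0.0, 0.015, 0.0], 'ee_pos': [0.255, 0.543, 0.23], 'eef_rot': [-0.0, 0.218, 0.976, -0.001], 'force': [0.18, -0.174, 0.942], 'wrist_torque': [0.016, 0.033, -0.018], 'opening': 1.001}
side [[514.2961107245563, 0.0, 318.8759641078048], [0.0, 514.2961107245563, 240.27392422483993], [0.0, 0.0, 1.0]] [[0.9888, -0.149, -0.0001], [-0.0994, -0.6591, -0.7455], [0.111, 0.7371, -0.6665]] [-0.51301671  0.08311885  1.31570126] [ 0.36946237 -0.99153122  0.93889728]
0.9959700520833333 0.05
top [[481.06419362283424, 0.0, 319.49828426016546], [0.0, 481.06419362283424, 249.6992006419918], [0.0, 0.0, 1.0]] [[0.0004, -1.0, -0.0012], [-0.995, -0.0003, -0.0999], [0.0999, 0.0013, -0.995]] [-0.0119631   0.50898188  1.33159596] [ 0.3733837  -0.01348178  1.37577481]
0.995888671875 0.1
```

View pics/top0.png

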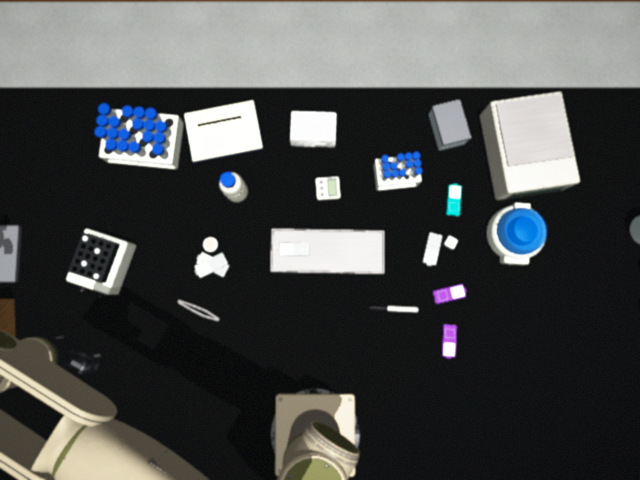

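View pics/side0.png

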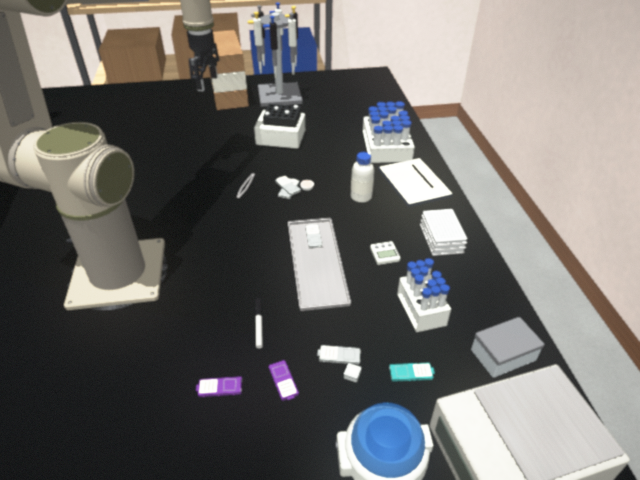

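```bash
cat > h.py <<'E'
from workcell import arm
import cv2,numpy as np
from scipy.spatial.transform import Rotation as Ro
def ray(n,uv):
    c=arm.camera_params(n);d=c['R'].T@np.linalg.inv(c['mtx'])@np.array([uv[0],uv[1],1.]);return -c['R'].T@c['t'],d
def atz(n,uv,z):
    o,d=ray(n,uv);return o+d*(z-o[2])/d[2]
def cloud(n,d,mask=None):
    c=arm.camera_params(n);v,u=np.nonzero((d>0)&(mask if mask is not None else True))
    P=np.linalg.inv(c['mtx'])@np.stack([u,v,np.ones_like(u)]);P=P*d[v,u]
    return ((P.T-c['t'])@c['R'])
def proj(n,X):
    c=arm.camera_params(n);p=c['mtx']@(c['R']@np.asarray(X)+c['t']);return p[:2]/p[2]
E
python3 - <<'E'
from h import *
for n in ("top","side"):
    for t in ("mailer_a_center","mailer_first_center","tray_floor"):
        r=arm.tip_of(n,t); print(n,t,[(np.round(x['at']).tolist(),round(x['confidence'],2)) for x in r], [np.round(atz(n,x['at'],.005),3).tolist() for x in r])
E
```

```text
top mailer_a_center [([212.0, 266.0], 0.48)] [[0.464, 0.295, 0.005]]
top mailer_first_center [([293.0, 251.0], 0.71)] [[0.508, 0.063, 0.005]]
top tray_floor [([329.0, 251.0], 0.87)] [[0.508, -0.039, 0.005]]
side mailer_a_center [([290.0, 185.0], 0.41)] [[0.475, 0.307, 0.005]]
side mailer_first_center [([313.0, 236.0], 0.56)] [[0.512, 0.06, 0.005]]
side tray_floor [([316.0, 263.0], 0.58), ([420.0, 305.0], 0.35)] [[0.504, -0.044, 0.005], [0.728, -0.225, 0.005]]
```

Top view: the a/b stack is at (212,264) with the dish at (210,244). mailer_first is at (293,250) in the tray. mailer_c candidates: grey-white (432,249), purple (449,293) and (449,341), turquoise (454,199); the box is at (451,242). The grey one is c. Next, close crops.

```bash
python3 - <<'E'
from h import *
p=np.load("top0p.npy")[:,:,::-1]; q=np.load("side0p.npy")[:,:,::-1]
def crop(im,u,v,w,k): return cv2.resize(im[v-w:v+w,u-w:u+w],(k,k),interpolation=cv2.INTER_CUBIC)
a=np.hstack([crop(p,212,260,28,390),crop(p,438,248,28,390)])
cv2.imwrite("pics/croptop.png",a)
a=np.hstack([crop(q,293,186,28,390),crop(q,342,358,32,390)])
cv2.imwrite("pics/cropside.png",a)
E
```

```text
(no output)
```

View pics/croptop.png

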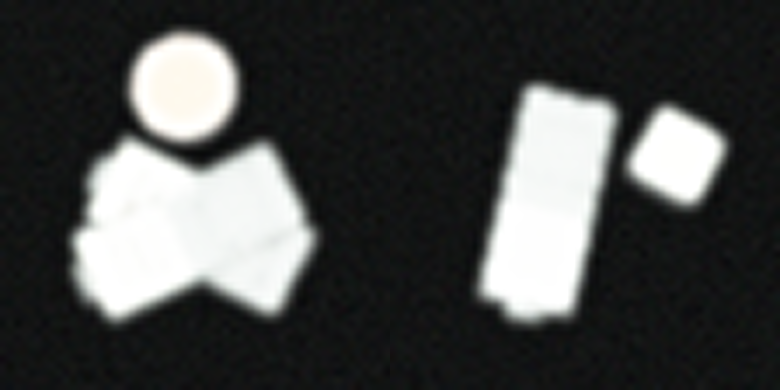

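View pics/cropside.png

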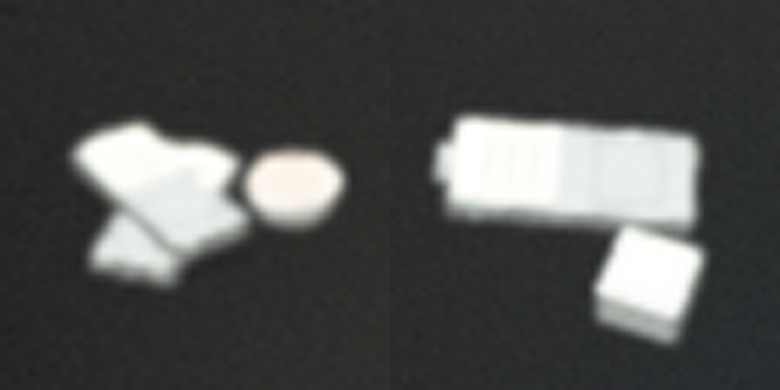

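Crops: b lies on top, label to lower-left, plain end to upper-right. a is under it, label (tab) upper-left. c has its tab at the bottom (towards the robot), with the box beside its plain half. Next I fit poses from silhouettes in both views.

```bash
cat > fit.py <<'E'
from h import *
from scipy.optimize import minimize
def corners(x,y,yaw,zb,h=.010,L=.086,W=.036,pitch=0.,tab=True,T=None):
    pts=[]
    parts=[(-L/2,L/2,W/2,0,h)]
    if tab: parts.append((L/2,L/2+.005,.009,.003,.007))
    R=Ro.from_euler('ZY',[yaw,-pitch]).as_matrix()
    out=[]
    for a,b,w,z0,z1 in parts:
        P=np.array([[i,j,k] for i in(a,b) for j in(-w,w) for k in(z0,z1)])-[0,0,.005]
        out.append(P@R.T+[x,y,zb+.005])
    return out
K=8
def render(n,boxes,u0,v0,w,h):
    m=np.zeros((h*K,w*K),np.uint8)
    for P in boxes:
        q=np.array([proj(n,p) for p in P])
        q=((q-[u0,v0]+.5)*K).astype(np.float32)
        hull=cv2.convexHull(q)
        cv2.fillConvexPoly(m,np.round(hull*16).astype(np.int32),255,shift=4)
    m=cv2.resize(m,(w,h),interpolation=cv2.INTER_AREA)/255.
    return cv2.GaussianBlur(m,(0,0),.5)
def soft(n,im,u0,v0,w,h,sat):
    g=im[v0:v0+h,u0:u0+w].astype(float).mean(2); bg=np.percentile(g,20)
    return np.clip((g-bg)/(sat-bg),0,1)
E
python3 - <<'E'
from fit import *
im={n:np.load(n+"0p.npy") for n in("top","side")}
def run(objs,zb,wins,x0,mask):
    # objs: list of (x,y,yaw)
    S={n:soft(n,im[n],*wins[n],{'top':200,'side':170}[n]) for n in wins}
    M={n:mask(n,*wins[n]) for n in wins}
    def cost(p,only=None):
        c=0
        for n in wins:
            if only and n!=only: continue
            B=[]
            for i in range(len(zb)): B+=corners(*p[3*i:3*i+3],zb[i])
            c+=(((render(n,B,*wins[n])-S[n])**2)*M[n]).sum()
        return c
    sim=lambda x:np.vstack([x]+[x+d for d in np.diag([.01,.01,.15]*len(zb))])
    for only in(None,"top","side"):
        x=np.array(x0,float)
        for _ in range(3):
            r=minimize(cost,x,args=(only,),method="Nelder-Mead",options=dict(initial_simplex=sim(x),maxiter=600,xatol=1e-5,fatol=1e-4));x=r.x
        print(only,np.round(x,4),round(r.fun,2))
ones=lambda n,u,v,w,h:np.ones((h,w))
c0=atz("top",(432,249),.005)
wc={'top':(415,228,28,42),'side':(308,338,60,30)}
def mc(n,u,v,w,h):
    m=np.ones((h,w)); 
    uu,vv=np.meshgrid(np.arange(u,u+w),np.arange(v,v+h))
    if n=="top": m[(uu>440)&(vv<252)]=0
    else: m[(uu>338)&(vv>361)]=0
    return m
run(1,[0.],wc,[c0[0],c0[1],np.pi+.2],mc)
s0=atz("top",(212,264),.01)
wb={'top':(190,246,44,36),'side':(268,170,40,36)}
def mb(n,u,v,w,h):
    m=np.ones((h,w)); uu,vv=np.meshgrid(np.arange(u,u+w),np.arange(v,v+h))
    c,r=((210,244),10) if n=="top" else ((307,185),9)
    m[np.hypot(uu-c[0],vv-c[1])<r]=0
    return m
# a: label upper-left in top => +x,+y ; b: label lower-left => -x,+y
run(2,[0.,.010],wb,[s0[0],s0[1],np.radians(60),s0[0],s0[1],np.radians(115)],mb)
for n in("top","side"):
    d=np.load(n+"0d.npy")
    for t,uv in (dict(top=dict(c=(432,249),b=(210,265),box=(451,242),first=(293,249),floor=(350,251),bench=(432,280)),side=dict(c=(340,354),b=(290,184),first=(314,232),floor=(322,280),bench=(300,300))))[n].items():
        m=np.zeros((480,640),bool);m[uv[1]-2:uv[1]+3,uv[0]-2:uv[0]+3]=1
        print(n,t,np.round(np.median(cloud(n,d,m),0),4))
E
```

```text
Traceback (most recent call last):
  File "fit.py", line 17, in render
    q=np.array([proj(n,p) for p in P])
                ~~~~^^^^^
  File "h.py", line 13, in proj
    c=arm.camera_params(n);p=c['mtx']@(c['R']@np.asarray(X)+c['t']);return p[:2]/p[2]
ValueError: time passes only in moves, steps and waits
```

```bash
cat > h.py <<'E'
from workcell import arm
import cv2,numpy as np
from scipy.spatial.transform import Rotation as Ro
from functools import lru_cache
@lru_cache
def CP(n): return arm.camera_params(n)
def ray(n,uv):
    c=CP(n);d=c['R'].T@np.linalg.inv(c['mtx'])@np.array([uv[0],uv[1],1.]);return -c['R'].T@c['t'],d
def atz(n,uv,z):
    o,d=ray(n,uv);return o+d*(z-o[2])/d[2]
def cloud(n,d,mask=None):
    c=CP(n);v,u=np.nonzero((d>0)&(mask if mask is not None else True))
    P=np.linalg.inv(c['mtx'])@np.stack([u,v,np.ones_like(u)]);P=P*d[v,u]
    return ((P.T-c['t'])@c['R'])
def proj(n,X):
    c=CP(n);p=c['mtx']@(c['R']@np.asarray(X)+c['t']);return p[:2]/p[2]
E
cat > fitrun.py <<'E'
from fit import *
def run(im,zb,wins,x0,mask,onlys=(None,"top","side")):
    S={n:soft(n,im[n],*wins[n],{'top':200,'side':170}[n]) for n in wins}
    M={n:mask(n,*wins[n]) for n in wins}
    def cost(p,only=None):
        c=0
        for n in wins:
            if only and n!=only: continue
            B=[]
            for i in range(len(zb)): B+=corners(*p[3*i:3*i+3],zb[i])
            c+=(((render(n,B,*wins[n])-S[n])**2)*M[n]).sum()
        return c
    sim=lambda x:np.vstack([x]+[x+d for d in np.diag([.01,.01,.15]*len(zb))])
    for only in onlys:
        x=np.array(x0,float)
        for _ in range(3):
            r=minimize(cost,x,args=(only,),method="Nelder-Mead",options=dict(initial_simplex=sim(x),maxiter=600,xatol=1e-5,fatol=1e-4));x=r.x
        print(only,np.round(x,4),round(r.fun,2))
E
cat > m1.py <<'E'
from fitrun import *
im={n:np.load(n+"0p.npy") for n in("top","side")}
c0=atz("top",(432,249),.005)
wc={'top':(415,228,28,42),'side':(308,338,60,30)}
def mc(n,u,v,w,h):
    m=np.ones((h,w)); 
    uu,vv=np.meshgrid(np.arange(u,u+w),np.arange(v,v+h))
    if n=="top": m[(uu>442)&(vv<252)]=0
    else: m[(uu>338)&(vv>363)]=0
    return m
run(im,[0.],wc,[c0[0],c0[1],np.pi+.2],mc)
s0=atz("top",(212,264),.01)
wb={'top':(190,246,44,36),'side':(268,170,40,36)}
def mb(n,u,v,w,h):
    m=np.ones((h,w)); uu,vv=np.meshgrid(np.arange(u,u+w),np.arange(v,v+h))
    c,r=((210,244),10) if n=="top" else ((307,185),9)
    m[np.hypot(uu-c[0],vv-c[1])<r]=0
    return m
run(im,[0.,.010],wb,[s0[0],s0[1],np.radians(60),s0[0],s0[1],np.radians(115)],mb)
for n in("top","side"):
    d=np.load(n+"0d.npy")
    for t,uv in (dict(top=dict(c=(432,249),b=(210,265),box=(451,242),first=(293,249),floor=(350,251),bench=(432,280)),side=dict(c=(340,354),b=(290,184),first=(314,232),floor=(322,280),bench=(300,300))))[n].items():
        m=np.zeros((480,640),bool);m[uv[1]-2:uv[1]+3,uv[0]-2:uv[0]+3]=1
        print(n,t,np.round(np.median(cloud(n,d,m),0),4))
E
time python3 m1.py
```

```text
None [ 0.5147 -0.334   2.8921] 23.25
top [ 0.5151 -0.3344  2.9065] 11.69
side [ 0.5142 -0.3338  2.8887] 9.83
None [0.4697 0.2951 1.0647 0.4669 0.2971 2.0483] 21.64
top [0.47   0.2947 1.0746 0.4675 0.2964 2.0524] 13.04
side [0.4688 0.2964 1.0903 0.4658 0.299  2.032 ] 4.37
top c [ 0.5128 -0.3325  0.0104]
top b [0.4661 0.2977 0.0192]
top box [ 0.5319 -0.385   0.0176]
top first [0.5124 0.0638 0.0119]
top floor [ 0.5078 -0.0993  0.0017]
top bench [ 4.247e-01 -3.327e-01  3.000e-04]
side c [ 0.5145 -0.3362  0.0083]
side b [0.4742 0.2928 0.0197]
side first [0.5157 0.0709 0.0114]
side floor [ 0.5109 -0.1033  0.0006]
side bench [ 0.4483 -0.1638  0.003 ]
real	0m4.825s
user	0m5.081s
sys	0m0.130s
```

```bash
python3 - <<'E'
from h import *
p=np.load("top0p.npy")[:,:,::-1]; q=np.load("side0p.npy")[:,:,::-1]
st=lambda im:np.clip((im.astype(float)-90)*255/165,0,255).astype(np.uint8)
a=cv2.resize(st(p[222:280,264:392]),None,fx=6,fy=5.0,interpolation=cv2.INTER_CUBIC)
print(a.shape);cv2.imwrite("pics/traytop.png",cv2.resize(st(p[222:280,264:392]),None,fx=6,fy=6,interpolation=cv2.INTER_CUBIC))
cv2.imwrite("pics/trayside.png",cv2.resize(st(q[214:314,282:354]),None,fx=6,fy=6,interpolation=cv2.INTER_CUBIC))
for n in("top","side"):
    for t in ("tray_floor","mailer_first_center","coverglass_box","petri_dish"):
        r=arm.cut_out(n,t)
        for x in r[:2]:
            m=x['mask'];print(n,t,round(x['confidence'],2),m.sum(),np.round(x['at']),cv2.minAreaRect(np.argwhere(m)[:,::-1].astype(np.float32)), np.round(np.mean(cloud(n,np.load(n+"0d.npy"),m),0),3))
E
```

```text
(290, 768, 3)
top tray_floor 0.65 4454 [334. 251.] ((327.10205078125, 250.62112426757812), (112.829345703125, 44.116302490234375), 1.5074357986450195) [ 0.508 -0.042  0.003]
top mailer_first_center 0.88 410 [292. 251.] ((293.5276184082031, 248.9751434326172), (31.43018341064453, 13.455060958862305), 3.012787342071533) [0.513 0.061 0.011]
top coverglass_box 0.7 131 [451. 242.] ((450.0000305175781, 242.00003051757812), (11.62755298614502, 11.62755298614502), 26.56505012512207) [ 0.532 -0.384  0.014]
side tray_floor 0.77 3880 [319. 266.] ((317.92913818359375, 263.8912353515625), (91.70513916015625, 50.570003509521484), 81.34745788574219) [ 0.505 -0.056  0.002]
side mailer_first_center 0.72 292 [316. 235.] ((312.8243408203125, 235.44595336914062), (23.18025779724121, 13.31631851196289), 80.53767395019531) [0.511 0.057 0.011]
side coverglass_box 0.67 234 [288. 189.] ((287.00341796875, 185.55860900878906), (23.83405303955078, 10.962003707885742), 41.633541107177734) [0.464 0.289 0.019]
side coverglass_box 0.58 181 [351. 374.] ((351.6000061035156, 372.1999816894531), (13.281564712524414, 14.546475410461426), 18.434947967529297) [ 0.53  -0.39   0.016]
side petri_dish 0.4 98 [308. 187.] ((306.0, 185.0), (8.0, 12.0), 90.0) [0.524 0.295 0.009]
```

View pics/traytop.png

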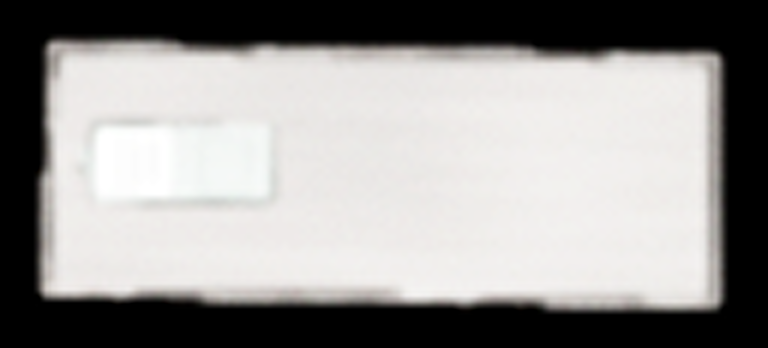

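View pics/trayside.png

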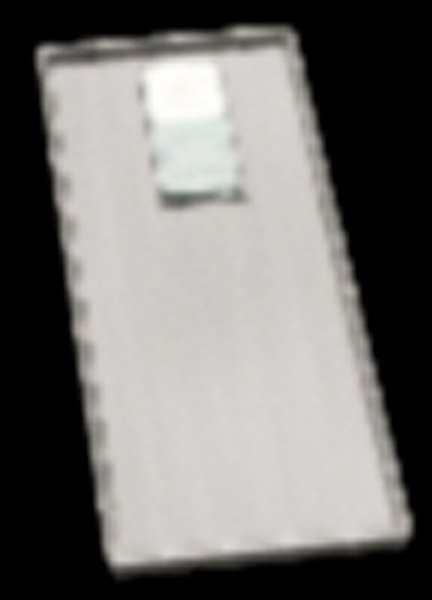

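```bash
cat > m2.py <<'E'
from fit import *
im={n:np.load(n+"0p.npy") for n in("top","side")}
W={'top':(255,212,145,80),'side':(274,206,88,116)}
S={n:soft(n,im[n],*W[n],150) for n in W}
def cost(p,only):
    return sum(((render(n,corners(*p,0.,h=.012,L=.322,W=.122,tab=False),*W[n])-S[n])**2).sum() for n in W if only in(None,n))
for only in(None,"top","side"):
    x=np.array([.508,-.04,np.pi/2])
    for _ in range(3):
        r=minimize(cost,x,args=(only,),method="Nelder-Mead",options=dict(initial_simplex=np.vstack([x]+[x+d for d in np.diag([.01,.01,.1])]),xatol=1e-5,fatol=1e-4));x=r.x
    print("tray",only,np.round(x,4),round(r.fun,1))
t=[(95,124),(271,124),(271,202),(95,202)]; s=[(147,68),(222,66),(238,188),(160,188)]
for n,c,o in(("top",t,(264,222)),("side",s,(282,214))):
    P=np.array([atz(n,(np.array(q)+.5)/6-.5+o,.012) for q in c]);
    print(n,np.round(P,4).tolist(),"ctr",np.round(P.mean(0),4)); a=P[0]+P[3]-P[1]-P[2] if n=="top" else P[0]+P[1]-P[2]-P[3]
    print("len",np.linalg.norm(a)/2,"yaw",np.arctan2(a[1],a[0]))
E
python3 m2.py
```

```text
tray None [ 0.5074 -0.0332  1.5549] 153.6
tray top [ 0.5079 -0.0337  1.5522] 99.3
tray side [ 0.5069 -0.0326  1.5552] 47.3
top [[0.5317, 0.1026, 0.012], [0.5317, 0.0189, 0.012], [0.4945, 0.0188, 0.012], [0.4944, 0.1023, 0.012]] ctr [0.5131 0.0607 0.012 ]
len 0.08360341384452012 yaw 1.571110779899767
side [[0.4981, 0.1026, 0.012], [0.5329, 0.0988, 0.012], [0.5274, 0.0142, 0.012], [0.493, 0.0194, 0.012]] ctr [0.5128 0.0587 0.012 ]
len 0.08413403458087601 yaw 1.5075934755696283
```

```bash
cat > go.py <<'E'
import sys
from h import *
# python3 go.py X Y Z(mm) yaw(deg, tool x heading) tilt(deg, tool x up)
a=[float(v) for v in sys.argv[1:]]
s=arm.state(); R0=Ro.from_quat(np.roll(s['eef_rot'],-1)); p=np.array(s['ee_pos'])
t=np.array(a[:3])/1000; yw,ti=np.radians(a[3:5])
x=np.array([np.cos(yw),np.sin(yw),0]);z=np.array([0,0,-1.]);y=np.cross(z,x)
R=Ro.from_matrix(np.stack([x,y,z],1))*Ro.from_rotvec([0,ti,0])
print("travel",np.round(R0.inv().apply(t-p)*1000,1).tolist(),"rot",np.round((R0.inv()*R).as_rotvec(),3).tolist())
print("now",np.round(p*1000,1),"t",s['time_s'],"open",round(s['opening'],3),"F",np.round(s['force'],1))
E
python3 go.py 464.7 301.4 90 117.5 0; python3 go.py 464.7 301.4 60 117.5 0
```

```text
travel [-292.6, -129.7, 141.3] rot [0.0, 0.0, 0.652]
now [254.9 543.2 231.3] t 0.8 open 1.002 F [-0.4 -0.5 -0.4]
travel [-292.6, -129.7, 171.3] rot [0.0, 0.0, 0.652]
now [254.9 543.2 231.3] t 0.8 open 1.002 F [-0.4 -0.5 -0.4]
```

```bash
python3 -m jog '[{"travel":[-60,-26,0],"rotation":[0,0,0.15]},{"travel":[-120,-52,30],"rotation":[0,0,0.3]},{"travel":[-175,-78,60],"rotation":[0,0,0.45]},{"travel":[-230,-104,90],"rotation":[0,0,0.6]},{"travel":[-280,-124,120],"rotation":[0,0,0.652]}]' 56 25; python3 -m jog '[{"travel":[-12,-6,20],"rotation":[0,0,0]},{"travel":[-12,-6,20],"rotation":[0,0,0]},{"travel":[-12,-6,20],"rotation":[0,0,0]}]'; python3 go.py 464.7 301.4 12.5 117.5 0
```

```text
time_s: 1.42
ee_pos: [0.444, 0.3249, 0.1214]
eef_rot: [0.0, 0.52, 0.854, 0.001]
force: [1.4, 0.3, -0.0]
opening: 0.561
time_s: 1.8
ee_pos: [0.4433, 0.3137, 0.1028]
eef_rot: [0.0, 0.519, 0.855, 0.001]
force: [0.2, -0.4, -0.0]
opening: 0.554
travel [-20.9, 13.2, 90.3] rot [0.001, -0.0, 0.001]
now [443.3 313.7 102.8] t 1.8 open 0.554 F [ 0.2 -0.4 -0. ]
```

```bash
python3 -m jog '[{"travel":[-21,13,40],"rotation":[0,0,0]},{"travel":[-21,13,60],"rotation":[0,0,0]},{"travel":[-21,13,60],"rotation":[0,0,0]}]'; python3 go.py 464.7 301.4 12.5 117.5 0; cat > look.py <<'E'
import sys
from h import *
tag=sys.argv[1]; 
for n in("side","top"):
    p,d=arm.read_camera(n);np.save(n+"p.npy",p);np.save(n+"d.npy",d)
    u,v=proj(n,[float(a)/1000 for a in sys.argv[2:5]]);u,v=int(u),int(v);w=int(sys.argv[5])
    c=p[max(0,v-w):v+w,max(0,u-w):u+w,::-1];
    if len(sys.argv)>6: c=np.clip((c.astype(float)-90)*255/165,0,255).astype(np.uint8)
    globals()[n]=cv2.resize(c,(395,395),interpolation=cv2.INTER_CUBIC)
    print(n,"u0,v0",max(0,u-w),max(0,v-w),"scale",395/(2*w))
cv2.imwrite(f"pics/{tag}.png",np.hstack([side,top]))
E
python3 look.py b1 467 297 20 35
```

```text
time_s: 2.17
ee_pos: [0.4625, 0.3005, 0.0405]
eef_rot: [-0.001, 0.518, 0.855, -0.001]
force: [0.1, -0.3, 1.0]
opening: 0.561
travel [-0.2, 2.4, 28.0] rot [-0.003, -0.0, 0.001]
now [462.5 300.5  40.5] t 2.175 open 0.561 F [ 0.1 -0.3  1. ]
side u0,v0 252 148 scale 5.642857142857143
top u0,v0 175 229 scale 5.642857142857143
```

View pics/b1.png

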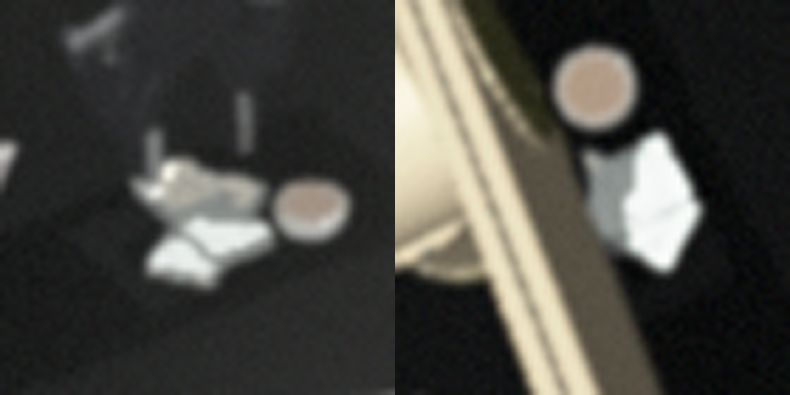

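Side view shows the two fingers at crop (155,150) and (243,120), straddling b, with the dish to the right and clear. I go down and grip.

```bash
python3 -m jog '[{"travel":[0,2,15],"rotation":[0,0,0]},{"travel":[0,2,28],"rotation":[0,0,0]},{"travel":[0,2,28],"rotation":[0,0,0]}]'; python3 -m jog '[{"travel":[0,0,0],"rotation":[0,0,0]},{"travel":[0,0,0],"rotation":[0,0,0]},{"travel":[0,0,0],"rotation":[0,0,0]}]' 20 25;  python3 go.py 464.7 301.4 12.5 117.5 0
```

```text
time_s: 2.65
ee_pos: [0.4646, 0.3005, 0.0119]
eef_rot: [-0.001, 0.519, 0.855, -0.001]
force: [0.0, -0.6, -0.3]
opening: 0.556
time_s: 3.02
ee_pos: [0.4663, 0.3012, 0.014]
eef_rot: [0.0, 0.519, 0.855, 0.0]
force: [-0.3, -0.2, -0.1]
opening: 0.412
travel [0.9, -1.3, 1.5] rot [0.001, -0.0, -0.0]
now [466.3 301.2  14. ] t 3.025 open 0.412 F [-0.3 -0.2 -0.1]
```

```bash
python3 -m jog '[{"travel":[0,0,-10],"rotation":[0,0,0]},{"travel":[0,0,-30],"rotation":[0,0,0]},{"travel":[0,0,-60],"rotation":[0,0,0]},{"travel":[0,0,-85],"rotation":[0,0,0]},{"travel":[0,0,-85],"rotation":[0,0,0]}]'; python3 - <<'E'
import numpy as np
for name,gx,zt,cx,cy in(("b",5,-2.2,512,2),):
    th=np.radians(9.9);cz=14.3
    print(cx, cy+gx*np.cos(th)-zt*np.sin(th)*1, cz+gx*np.sin(th)+zt*np.cos(th))
E
python3 go.py 512 7.3 70 89 0;python3 go.py 512 7.3 70 89 9.9
python3 look.py b2 467 297 10 35
```

```text
time_s: 3.65
ee_pos: [0.4684, 0.3024, 0.103]
eef_rot: [0.002, 0.519, 0.855, 0.003]
force: [0.5, 0.3, -0.7]
opening: 0.41
512 7.30379065138857 12.992404983856545
travel [-281.8, -97.8, 32.3] rot [0.007, -0.002, 0.497]
now [468.4 302.4 103. ] t 3.65 open 0.41 F [ 0.5  0.3 -0.7]
travel [-281.8, -97.8, 32.3] rot [-0.036, 0.167, 0.497]
now [468.4 302.4 103. ] t 3.65 open 0.41 F [ 0.5  0.3 -0.7]
side u0,v0 252 151 scale 5.642857142857143
top u0,v0 175 229 scale 5.642857142857143
```

View pics/b2.png

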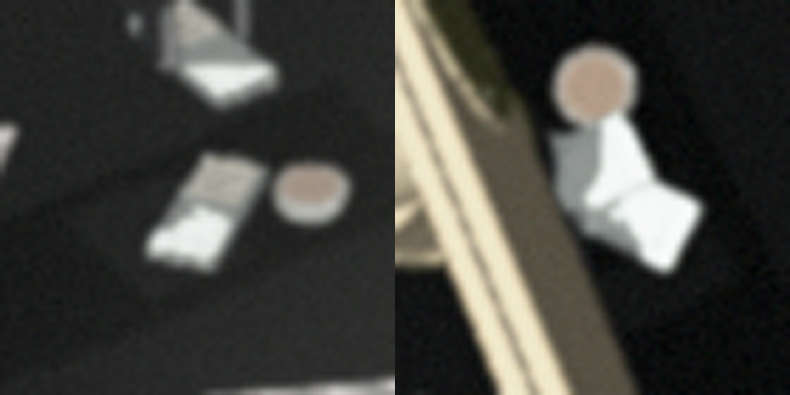

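b is held level and a and the dish are undisturbed. Carrying b to the tray.

```bash
python3 -m jog '[{"travel":[-56,-20,0],"rotation":[-0.007,0.033,0.1]},{"travel":[-112,-40,0],"rotation":[-0.014,0.066,0.2]},{"travel":[-168,-60,10],"rotation":[-0.02,0.1,0.3]},{"travel":[-224,-80,20],"rotation":[-0.03,0.134,0.4]},{"travel":[-282,-98,32],"rotation":[-0.036,0.167,0.497]}]'; python3 -m jog '[{"travel":[0,0,0],"rotation":[0,0,0]},{"travel":[0,0,0],"rotation":[0,0,0]}]';  python3 go.py 512 7.3 30 89 9.9; python3 look.py b3 512 0 40 45 
```

```text
time_s: 4.38
ee_pos: [0.5085, 0.004, 0.0656]
eef_rot: [-0.062, 0.712, 0.697, 0.058]
force: [0.6, -0.6, -0.9]
opening: 0.409
time_s: 4.62
ee_pos: [0.5084, 0.0058, 0.0657]
eef_rot: [-0.062, 0.711, 0.698, 0.058]
force: [0.4, 1.0, -0.4]
opening: 0.409
travel [-4.5, 3.9, 35.4] rot [-0.008, 0.003, -0.002]
now [508.4   5.8  65.7] t 4.625 open 0.409 F [ 0.4  1.  -0.4]
side u0,v0 271 196 scale 4.388888888888889
top u0,v0 270 203 scale 4.388888888888889
```

View pics/b3.png

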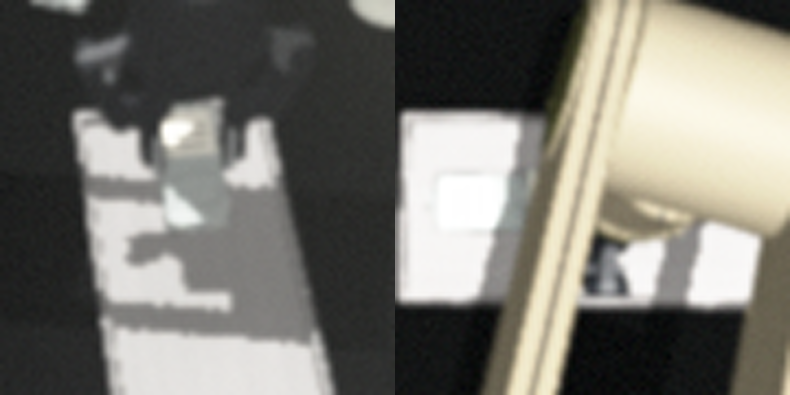

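```bash
cat > ov.py <<'E'
import sys
from h import *
# tag gx zt : overlay mailer held, from state, on side picture just taken
tag,gx,zt=sys.argv[1],float(sys.argv[2]),float(sys.argv[3])
s=arm.state();R=Ro.from_quat(np.roll(s['eef_rot'],-1)).as_matrix();p=np.array(s['ee_pos'])
Rm=R@np.diag([1,-1,-1]); c=p-Rm@np.array([gx,0,zt])/1000
x=Rm[:,0];print("centre mm",np.round(c*1000,1),"yaw",round(np.degrees(np.arctan2(x[1],x[0])),1),"tilt",round(np.degrees(np.arcsin(x[2])),1),"roll",round(np.degrees(np.arcsin(Rm[2,1])),1))
img=np.load("sidep.npy")[:,:,::-1].copy();u,v=[int(a) for a in proj("side",c)];w=30;K=12
im=cv2.resize(img[v-w:v+w,u-w:u+w],None,fx=K,fy=K,interpolation=cv2.INTER_CUBIC)[:600]
P=[c+Rm@np.array([i,j,k]) for i in(-.043,.043) for j in(-.018,.018) for k in(-.005,.005)]
q=[tuple(np.int32(((proj("side",a)-[u-w,v-w]+.5)*K))) for a in P]
q=[(int(a),int(b)) for a,b in q]
for i in range(8):
    for b in(1,2,4):
        if not i&b: cv2.line(im,q[i],q[i|b],(0,0,255),1)
cv2.imwrite(f"pics/{tag}.png",im)
E
python3 ov.py ov1 5 -2.2
```

```text
centre mm [508.7   1.9  67.6] yaw 89.0 tilt 9.7 roll 0.4
```

View pics/ov1.png

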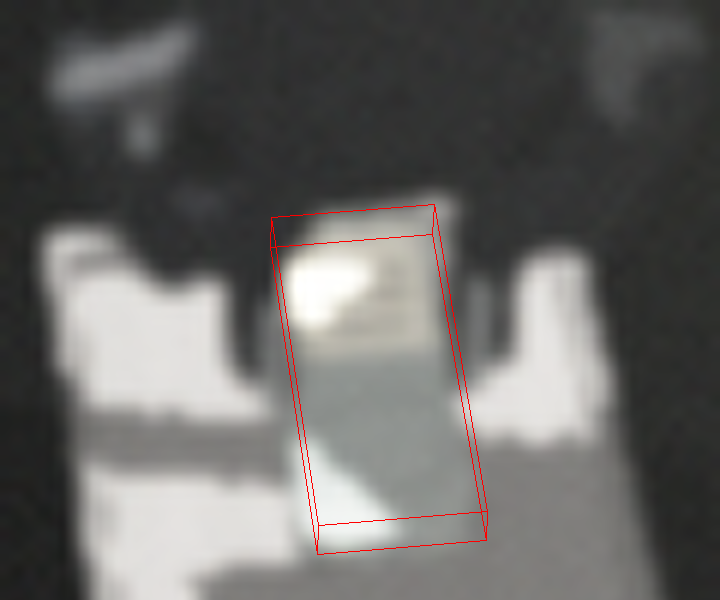

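```bash
python3 -m jog '[{"travel":[-2,3,20],"rotation":[-0.004,0,0]},{"travel":[-4,3,36],"rotation":[-0.006,0,0]},{"travel":[-4,3,36],"rotation":[-0.006,0,0]}]';  python3 go.py 512 7.3 13 89 9.9; python3 look.py b4 512 0 30 40; python3 go.py 512 7.3 13 89 9.9; python3 ov.py ov2 5 -2.2
```

```text
time_s: 5.1
ee_pos: [0.5103, 0.0093, 0.0288]
eef_rot: [-0.061, 0.71, 0.699, 0.059]
force: [0.1, 0.3, 0.3]
opening: 0.412
travel [-4.6, 1.8, 15.2] rot [-0.004, 0.003, 0.0]
now [510.3   9.3  28.8] t 5.1 open 0.412 F [0.1 0.3 0.3]
side u0,v0 276 204 scale 4.9375
top u0,v0 275 208 scale 4.9375
travel [-4.1, 0.1, 17.1] rot [-0.001, 0.004, -0.0]
now [511.9   8.5  30.5] t 5.2 open 0.411 F [ 0.3 -0.6 -0.1]
centre mm [511.8   3.2  31.9] yaw 89.0 tilt 9.7 roll 0.0
```

View pics/ov2.png

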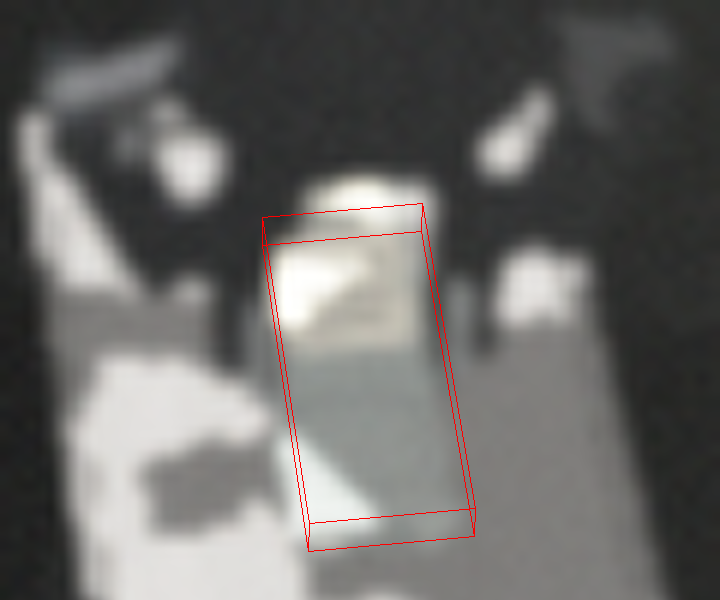

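The overlay fits to about 1 px with a yaw difference of about 2°, which I correct while lowering.

```bash
python3 -m jog '[{"travel":[-3,0,8],"rotation":[0,0,-0.035]},{"travel":[-4,0,14],"rotation":[0,0,-0.035]},{"travel":[-4,0,16],"rotation":[0,0,-0.035]},{"travel":[-4,0,17],"rotation":[0,0,-0.035]},{"travel":[-4,0,17],"rotation":[0,0,-0.035]}]';  python3 go.py 512 7.3 13 91 9.9; python3 look.py b5 512 0 20 40; python3 go.py 512 7.3 13 91 9.9
```

```text
time_s: 5.82
ee_pos: [0.5122, 0.0067, 0.0135]
eef_rot: [-0.058, 0.699, 0.71, 0.061]
force: [-3.2, -0.6, 3.3]
opening: 0.412
travel [0.5, -0.2, 0.6] rot [0.006, 0.004, -0.001]
now [512.2   6.7  13.5] t 5.825 open 0.412 F [-3.2 -0.6  3.3]
side u0,v0 276 206 scale 4.9375
top u0,v0 275 208 scale 4.9375
travel [0.6, -0.2, 0.5] rot [0.006, 0.004, -0.001]
now [512.2   6.7  13.4] t 5.925 open 0.409 F [-2.3  0.6  4.5]
```

View pics/b5.png

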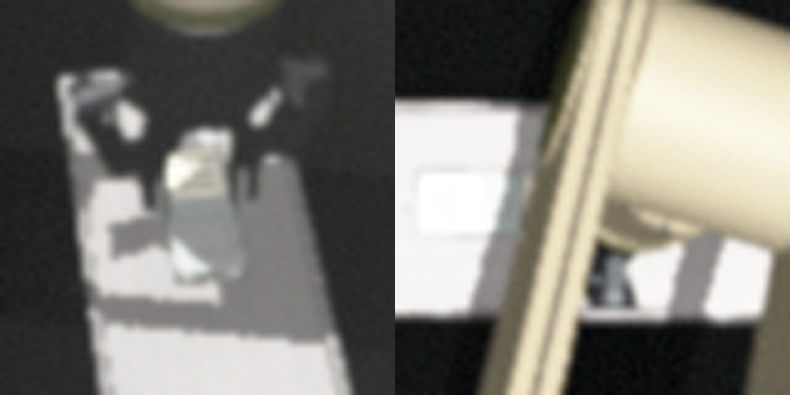

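Contact at about 4 N; the mailer is resting. Releasing, then retreating along the tool axis.

```bash
python3 -m jog '[{"travel":[0,0,0],"rotation":[0,0,0]},{"travel":[0,0,0],"rotation":[0,0,0]},{"travel":[0,0,0],"rotation":[0,0,0]}]' 52; python3 -m jog '[{"travel":[0,0,-10],"rotation":[0,0,0]},{"travel":[0,0,-30],"rotation":[0,0,0]},{"travel":[0,0,-70],"rotation":[0,0,0]},{"travel":[0,0,-110],"rotation":[0,0,0]}]'; python3 look.py b6 511 -10 10 40 s; python3 go.py 465 286 60 61 0
```

```text
time_s: 6.3
ee_pos: [0.5121, 0.0067, 0.0129]
eef_rot: [-0.058, 0.699, 0.71, 0.061]
force: [-0.3, -0.2, 0.2]
opening: 0.524
time_s: 6.8
ee_pos: [0.5116, -0.012, 0.1231]
eef_rot: [-0.058, 0.699, 0.71, 0.061]
force: [1.0, -0.5, 0.3]
opening: 0.519
side u0,v0 276 212 scale 4.9375
top u0,v0 278 209 scale 4.9375
travel [284.7, -46.8, 115.7] rot [-0.029, -0.167, 0.521]
now [515.4 -13.2 127.6] t 6.9 open 0.524 F [0.6 0.3 1.4]
```

View pics/b6.png

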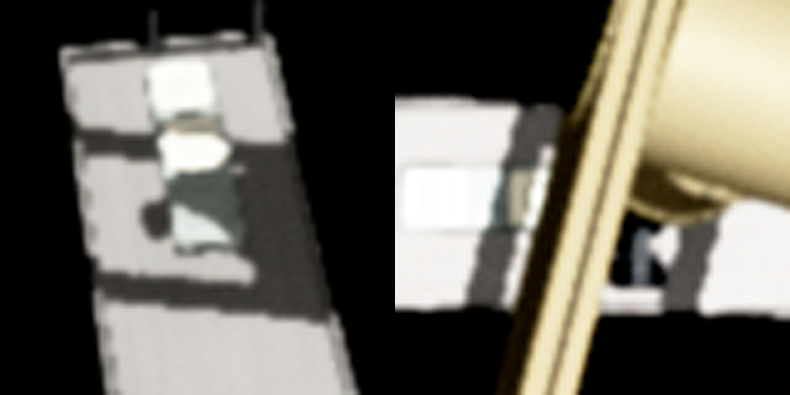

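b tiles neatly onto the first in the side view, with its label over the first's plain end. Now refitting a from these same pictures.

```bash
cat > m3.py <<'E'
from fitrun import *
im={n:np.load(n+"p.npy") for n in("top","side")}
wb={'top':(190,246,44,36),'side':(268,170,40,36)}
def mb(n,u,v,w,h):
    m=np.ones((h,w)); uu,vv=np.meshgrid(np.arange(u,u+w),np.arange(v,v+h))
    c,r=((210,244),9) if n=="top" else ((307,185),9)
    m[np.hypot(uu-c[0],vv-c[1])<r]=0
    return m
run(im,[0.],wb,[.469,.295,1.07],mb)
o=[cv2.resize(im[n][v:v+h,u:u+w,::-1],(w*9,h*9),interpolation=cv2.INTER_CUBIC) for n,(u,v,w,h) in wb.items()]
cv2.imwrite("pics/a1.png",np.hstack(o))
E
python3 m3.py
```

```text
None [0.4694 0.2953 1.097 ] 50.24
top [0.47   0.2949 1.0986] 19.64
side [0.4683 0.2967 1.1065] 24.74
```

View pics/a1.png

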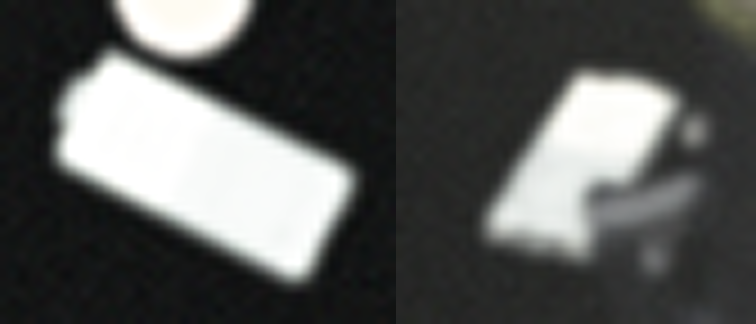

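```bash
python3 go.py 464 284.3 60 62.9 0
```

```text
travel [283.1, -47.9, 115.4] rot [-0.026, -0.167, 0.488]
now [515.4 -13.2 127.6] t 6.9 open 0.524 F [0.6 0.3 1.4]
```

```bash
python3 -m jog '[{"travel":[56,-9,10],"rotation":[-0.005,-0.033,0.1]},{"travel":[112,-18,20],"rotation":[-0.01,-0.066,0.2]},{"travel":[168,-28,50],"rotation":[-0.016,-0.1,0.3]},{"travel":[226,-38,82],"rotation":[-0.021,-0.134,0.4]},{"travel":[283,-48,115],"rotation":[-0.026,-0.167,0.488]}]' 56; python3 -m jog '[{"travel":[0,0,0],"rotation":[0,0,0]},{"travel":[0,0,0],"rotation":[0,0,0]}]';  python3 go.py 464 284.3 30 62.9 0;  python3 look.py a2 469 295 20 35; python3 go.py 464 284.3 30 62.9 0
```

```text
time_s: 7.52
ee_pos: [0.4608, 0.2781, 0.059]
eef_rot: [-0.003, 0.854, 0.521, -0.003]
force: [2.3, -0.2, 0.6]
opening: 0.565
time_s: 7.78
ee_pos: [0.4608, 0.2761, 0.0588]
eef_rot: [-0.003, 0.852, 0.523, -0.004]
force: [0.1, -0.6, -0.1]
opening: 0.563
travel [8.8, -0.6, 28.7] rot [-0.01, 0.003, 0.003]
now [460.8 276.1  58.8] t 7.775 open 0.563 F [ 0.1 -0.6 -0.1]
side u0,v0 253 148 scale 5.642857142857143
top u0,v0 175 228 scale 5.642857142857143
travel [9.2, -2.1, 29.6] rot [-0.009, 0.002, 0.0]
now [461.9 275.1  59.6] t 7.875 open 0.564 F [-0.1 -0.   0.5]
```

View pics/a2.png

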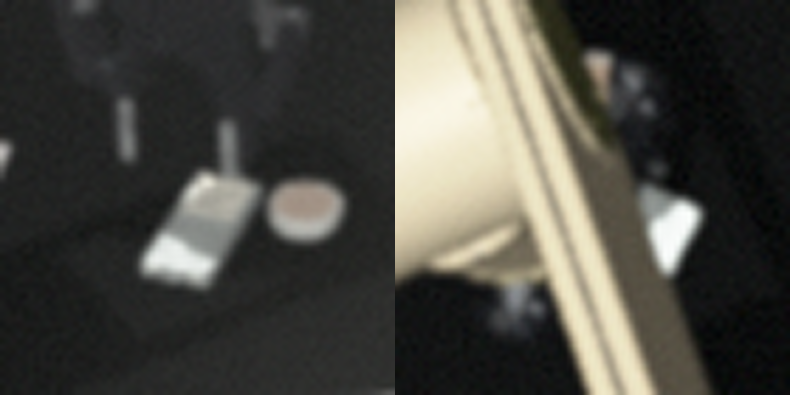

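```bash
python3 -m jog '[{"travel":[9,-1,20],"rotation":[-0.009,0,0]},{"travel":[9,-1,30],"rotation":[-0.009,0.002,0]},{"travel":[9,-1,30],"rotation":[-0.009,0.002,0]}]';  python3 go.py 464 284.3 2.5 62.9 0;  python3 look.py a3 469 295 20 35; python3 go.py 464 284.3 2.5 62.9 0
```

```text
time_s: 8.25
ee_pos: [0.4637, 0.2832, 0.0284]
eef_rot: [-0.0, 0.853, 0.522, -0.001]
force: [0.2, 0.3, -0.3]
opening: 0.562
travel [1.2, -0.2, 25.9] rot [-0.001, 0.002, -0.0]
now [463.7 283.2  28.4] t 8.25 open 0.562 F [ 0.2  0.3 -0.3]
side u0,v0 253 148 scale 5.642857142857143
top u0,v0 175 228 scale 5.642857142857143
travel [0.1, -0.6, 27.0] rot [-0.0, 0.0, -0.0]
now [464.5 284.   29.5] t 8.35 open 0.557 F [-0.1  0.6  0.4]
```

View pics/a3.png

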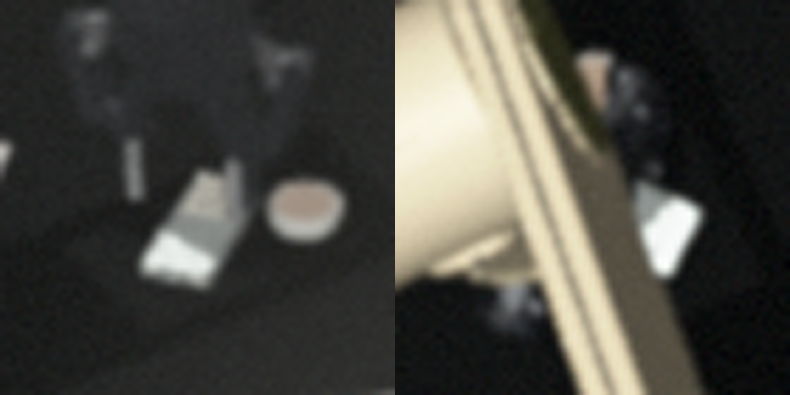

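```bash
python3 -m jog '[{"travel":[0,0,15],"rotation":[0,0,0]},{"travel":[0,0,26],"rotation":[0,0,0]},{"travel":[0,0,26],"rotation":[0,0,0]}]'; python3 -m jog '[{"travel":[0,0,0],"rotation":[0,0,0]},{"travel":[0,0,0],"rotation":[0,0,0]},{"travel":[0,0,0],"rotation":[0,0,0]}]' 20 25;  python3 go.py 464 284.3 2.5 62.9 0; python3 -m jog '[{"travel":[0,0,-10],"rotation":[0,0,0]},{"travel":[0,0,-30],"rotation":[0,0,0]},{"travel":[0,0,-60],"rotation":[0,0,0]},{"travel":[0,0,-90],"rotation":[0,0,0]},{"travel":[0,0,-90],"rotation":[0,0,0]}]'; python3 look.py a4 469 295 20 35; python3 go.py 511 -66.4 65 90 9.9
```

```text
time_s: 8.72
ee_pos: [0.4626, 0.2839, 0.0012]
eef_rot: [-0.0, 0.853, 0.522, -0.002]
force: [-0.0, -0.5, -0.3]
opening: 0.561
time_s: 9.1
ee_pos: [0.4643, 0.2848, 0.0033]
eef_rot: [0.0, 0.853, 0.522, 0.0]
force: [0.8, -0.1, -0.5]
opening: 0.411
travel [-0.5, -0.1, 0.8] rot [0.0, -0.0, 0.001]
now [464.3 284.8   3.3] t 9.1 open 0.411 F [ 0.8 -0.1 -0.5]
time_s: 9.72
ee_pos: [0.4665, 0.2858, 0.097]
eef_rot: [0.0, 0.853, 0.522, 0.003]
force: [0.6, 0.3, -0.5]
opening: 0.411
side u0,v0 253 148 scale 5.642857142857143
top u0,v0 175 228 scale 5.642857142857143
travel [-291.5, 201.2, 28.5] rot [0.041, 0.169, -0.471]
now [464.4 284.7  93.5] t 9.825 open 0.411 F [-0.5 -0.1 -1.1]
```

View pics/a4.png

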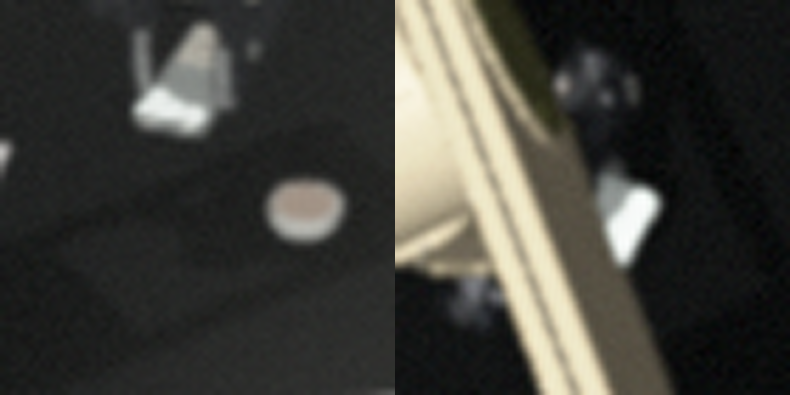

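```bash
python3 - <<'E'
from h import *
p=np.load("topp.npy")[:,:,::-1]; q=np.load("sidep.npy")[:,:,::-1]
st=lambda im:np.clip((im.astype(float)-90)*255/165,0,255).astype(np.uint8)
a=cv2.resize(st(p[230:270,280:330]),None,fx=8,fy=8,interpolation=cv2.INTER_CUBIC)
b=cv2.resize(st(q[218:268,290:340]),None,fx=8,fy=8,interpolation=cv2.INTER_CUBIC)
a=np.vstack([a,np.zeros((80,400,3),np.uint8)])
cv2.imwrite("pics/tr2.png",np.hstack([a,b]))
E
```

```text
(no output)
```

View pics/tr2.png

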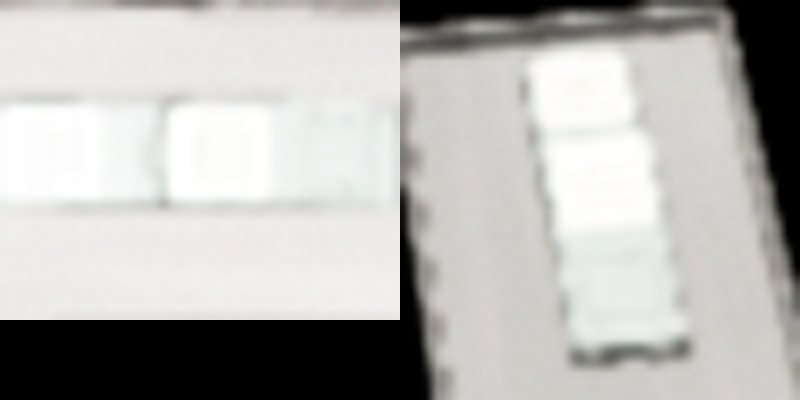

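```bash
python3 - <<'E'
from h import *
f=lambda u,v,z:np.round(atz("top",((u+.5)/8-.5+280,(v+.5)/8-.5+230),z)*1000,1)
print("label end",f(165,103,.0267),f(165,202,.0267),"bound",f(272,103,.021),"plain",f(392,103,.012),f(392,203,.012))
g=lambda u,v,z:np.round(atz("side",((u-400+.5)/8-.5+290,(v+.5)/8-.5+218),z)*1000,1)
print("side label",g(543,135,.0267),g(650,130,.0267),"plain top",g(568,348,.012),g(688,340,.012))
E
python3 go.py 511 -67.5 60 89.5 9.9
```

```text
label end [529.4  42.7  26.7] [494.4  42.6  26.7] bound [530.1   5.1  21. ] plain [531.2 -37.6  12. ] [495.4 -37.6  12. ]
side label [494.4  45.2  26.7] [530.5  42.4  26.7] plain top [490.6 -43.   12. ] [529.5 -45.1  12. ]
travel [-292.5, 201.7, 33.5] rot [0.041, 0.169, -0.462]
now [464.4 284.7  93.5] t 9.825 open 0.411 F [-0.5 -0.1 -1.1]
```

b measures at about (512,2), 58 mm from the first. Carrying a to (511,-56).

```bash
python3 -m jog '[{"travel":[-49,34,0],"rotation":[0.006,0.028,-0.077]},{"travel":[-98,67,0],"rotation":[0.013,0.056,-0.154]},{"travel":[-146,101,5],"rotation":[0.02,0.084,-0.231]},{"travel":[-195,134,12],"rotation":[0.027,0.112,-0.308]},{"travel":[-244,168,20],"rotation":[0.034,0.14,-0.385]}]'; python3 -m jog '[{"travel":[0,0,0],"rotation":[0,0,0]},{"travel":[0,0,0],"rotation":[0,0,0]}]';  python3 go.py 511 -67.5 40 89.5 9.9
```

```text
time_s: 10.45
ee_pos: [0.5019, -0.0107, 0.0719]
eef_rot: [-0.052, 0.734, 0.675, 0.05]
force: [1.0, -0.3, -0.4]
opening: 0.411
time_s: 10.7
ee_pos: [0.5018, -0.009, 0.0719]
eef_rot: [-0.052, 0.736, 0.673, 0.05]
force: [-0.2, -0.1, -0.6]
opening: 0.41
travel [-61.5, 14.6, 23.3] rot [0.003, 0.029, -0.08]
now [501.8  -9.   71.9] t 10.7 open 0.41 F [-0.2 -0.1 -0.6]
```

```bash
python3 -m jog '[{"travel":[-40,10,3],"rotation":[0,0.02,-0.05]},{"travel":[-61,15,15],"rotation":[0.003,0.029,-0.08]},{"travel":[-61,15,23],"rotation":[0.003,0.029,-0.08]},{"travel":[-61,15,23],"rotation":[0.003,0.029,-0.08]}]'; python3 look.py a5 512 -60 30 40; python3 ov.py ov3 -12 -2;python3 go.py 511 -67.5 10.3 89.5 9.9
```

```text
time_s: 11.2
ee_pos: [0.5116, -0.0651, 0.0405]
eef_rot: [-0.061, 0.706, 0.703, 0.061]
force: [-0.4, -0.2, 0.5]
opening: 0.412
side u0,v0 279 219 scale 4.9375
top u0,v0 296 208 scale 4.9375
centre mm [512.5 -54.1  45.7] yaw 89.7 tilt 9.9 roll -0.1
travel [-7.3, -1.5, 30.5] rot [0.002, 0.001, 0.004]
now [512.5 -65.6  41.6] t 11.3 open 0.417 F [0.7 0.4 0.6]
```

View pics/ov3.png

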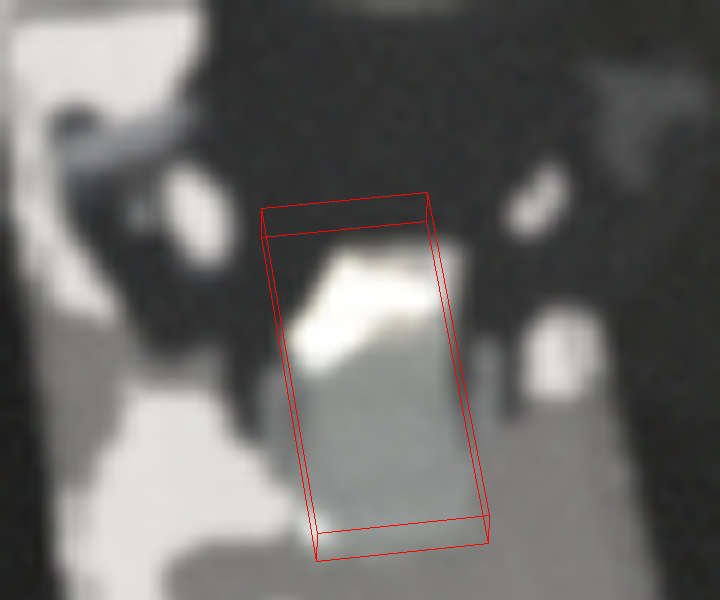

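Same appearance as for b, so the same small yaw correction. Lowering.

```bash
python3 -m jog '[{"travel":[-4,-1,12],"rotation":[0,0,-0.03]},{"travel":[-7,-1,22],"rotation":[0,0,-0.03]},{"travel":[-7,-1,26],"rotation":[0,0,-0.03]},{"travel":[-7,-1,28],"rotation":[0,0,-0.03]},{"travel":[-7,-1,28],"rotation":[0,0,-0.03]}]'; python3 go.py 511 -67.5 10.3 91.2 9.9; python3 look.py a6 512 -60 20 40;  python3 go.py 511 -67.5 10.3 91.2 9.9
```

```text
time_s: 11.92
ee_pos: [0.5118, -0.0693, 0.0128]
eef_rot: [-0.059, 0.696, 0.713, 0.063]
force: [0.7, 0.1, -0.3]
opening: 0.414
travel [1.3, -0.8, 2.8] rot [0.007, 0.001, 0.003]
now [511.8 -69.3  12.8] t 11.925 open 0.414 F [ 0.7  0.1 -0.3]
side u0,v0 279 222 scale 4.9375
top u0,v0 296 208 scale 4.9375
travel [1.5, -0.9, 3.0] rot [0.008, 0.001, 0.003]
now [511.9 -69.4  13.1] t 12.025 open 0.41 F [ 0.1  0.  -0.4]
```

View pics/a6.png

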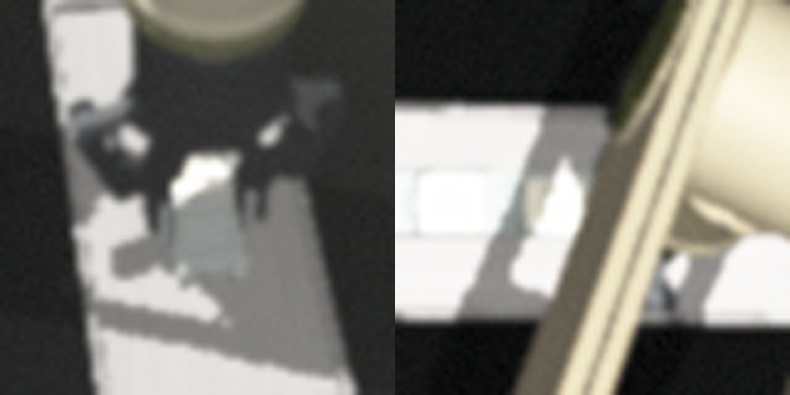

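```bash
python3 -m jog '[{"travel":[1,-1,1],"rotation":[0.006,0,0]},{"travel":[1,-1,2],"rotation":[0.006,0,0]},{"travel":[1,-1,2],"rotation":[0.006,0,0]}]'; python3 -m jog '[{"travel":[0,0,0.5],"rotation":[0,0,0]},{"travel":[0,0,1],"rotation":[0,0,0]},{"travel":[0,0,1],"rotation":[0,0,0]}]'
```

```text
time_s: 12.4
ee_pos: [0.5106, -0.068, 0.0108]
eef_rot: [-0.061, 0.696, 0.713, 0.061]
force: [-0.9, 0.6, 0.4]
opening: 0.407
time_s: 12.78
ee_pos: [0.5107, -0.0679, 0.01]
eef_rot: [-0.061, 0.696, 0.713, 0.061]
force: [-0.6, -0.0, 1.5]
opening: 0.411
```

```bash
python3 -m jog '[{"travel":[0,0,0.7],"rotation":[0,0,0]},{"travel":[0,0,0.7],"rotation":[0,0,0]}]'; python3 -m jog '[{"travel":[0,0,0],"rotation":[0,0,0]},{"travel":[0,0,0],"rotation":[0,0,0]},{"travel":[0,0,0],"rotation":[0,0,0]}]' 52;python3 -m jog '[{"travel":[0,0,-10],"rotation":[0,0,0]},{"travel":[0,0,-30],"rotation":[0,0,0]},{"travel":[0,0,-70],"rotation":[0,0,0]},{"travel":[0,0,-100],"rotation":[0,0,0]},{"travel":[0,0,-100],"rotation":[0,0,0]}]'; python3 look.py a7 511 -30 10 40 s; python3 m1.py | head -0;python3 go.py 509 -332.5 70 165.8 0
```

```text
time_s: 13.02
ee_pos: [0.5108, -0.068, 0.0099]
eef_rot: [-0.061, 0.696, 0.713, 0.061]
force: [-3.8, -1.4, 8.3]
opening: 0.414
time_s: 13.4
ee_pos: [0.5105, -0.0677, 0.009]
eef_rot: [-0.061, 0.696, 0.713, 0.061]
force: [0.3, 0.3, 0.2]
opening: 0.521
time_s: 14.02
ee_pos: [0.5133, -0.0861, 0.1116]
eef_rot: [-0.058, 0.696, 0.713, 0.062]
force: [-0.2, 0.9, -0.1]
opening: 0.52
side u0,v0 277 217 scale 4.9375
top u0,v0 285 209 scale 4.9375
travel [-250.2, -8.0, -4.7] rot [0.114, -0.145, -1.295]
now [511.  -85.  108.1] t 14.125 open 0.521 F [-0.7 -0.6 -0.6]Exception ignored on flushing sys.stdout:
BrokenPipeError: [Errno 32] Broken pipe
```

View pics/a7.png

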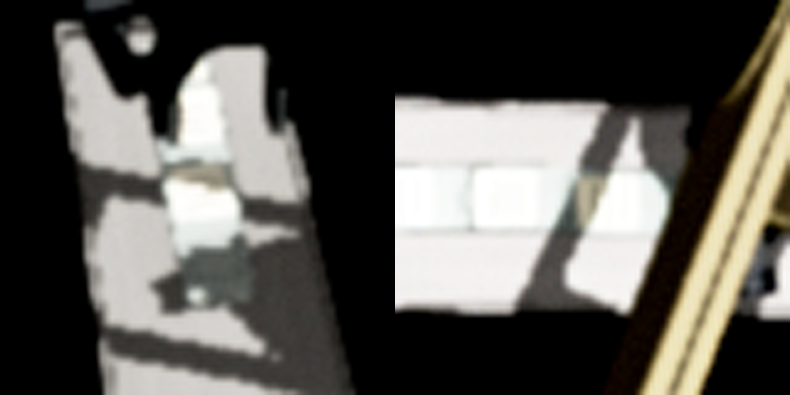

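a lies tiled onto b. Going to c.

```bash
python3 go.py 507.9 -332.3 80 165.9 0; python3 -m jog '[{"travel":[-50,0,-5],"rotation":[0.015,-0.02,-0.17]},{"travel":[-100,0,-5],"rotation":[0.03,-0.04,-0.34]},{"travel":[-150,-2,-5],"rotation":[0.045,-0.06,-0.51]},{"travel":[-200,-4,-5],"rotation":[0.06,-0.075,-0.68]},{"travel":[-240,-6,-5],"rotation":[0.075,-0.095,-0.85]}]' 58; python3 -m jog '[{"travel":[0,0,0],"rotation":[0,0,0]},{"travel":[0,0,0],"rotation":[0,0,0]}]'; python3 go.py 507.9 -332.3 70 165.9 0
```

```text
travel [-248.3, -9.1, -14.5] rot [0.114, -0.145, -1.297]
now [511.  -85.  108.1] t 14.125 open 0.521 F [-0.7 -0.6 -0.6]
time_s: 14.75
ee_pos: [0.5094, -0.3232, 0.0693]
eef_rot: [-0.024, 0.337, 0.941, 0.022]
force: [0.4, -0.3, -0.1]
opening: 0.579
time_s: 15.0
ee_pos: [0.5099, -0.3211, 0.0703]
eef_rot: [-0.024, 0.34, 0.94, 0.023]
force: [-0.6, 0.6, 0.1]
opening: 0.578
travel [-5.6, -9.9, -0.3] rot [0.04, -0.054, -0.449]
now [ 509.9 -321.1   70.3] t 15.0 open 0.578 F [-0.6  0.6  0.1]
```

```bash
python3 -m jog '[{"travel":[-3,-5,0],"rotation":[0.015,-0.02,-0.17]},{"travel":[-5,-10,0],"rotation":[0.03,-0.04,-0.34]},{"travel":[-5,-10,0],"rotation":[0.04,-0.054,-0.449]},{"travel":[-5,-10,0],"rotation":[0.04,-0.054,-0.449]}]'; python3 go.py 507.9 -332.3 30 165.9 0; python3 look.py c1 514 -334 20 40;python3 go.py 507.9 -332.3 30 165.9 0; python3 - <<'E'
from h import *
p=np.load("topp.npy")[:,:,::-1]; q=np.load("sidep.npy")[:,:,::-1]
st=lambda im:np.clip((im.astype(float)-90)*255/165,0,255).astype(np.uint8)
a=cv2.resize(st(p[230:270,280:360]),None,fx=6,fy=6,interpolation=cv2.INTER_CUBIC)
b=cv2.resize(st(q[218:288,290:340]),None,fx=6,fy=6,interpolation=cv2.INTER_CUBIC)
a=np.vstack([a,np.zeros((180,480,3),np.uint8)])
cv2.imwrite("pics/tr3.png",np.hstack([a,b]))
E
```

```text
time_s: 15.5
ee_pos: [0.5081, -0.3316, 0.0709]
eef_rot: [0.001, 0.122, 0.993, -0.001]
force: [-0.1, 0.3, -0.1]
opening: 0.582
travel [0.1, -0.7, 40.9] rot [-0.001, 0.002, 0.002]
now [ 508.1 -331.6   70.9] t 15.5 open 0.582 F [-0.1  0.3 -0.1]
side u0,v0 299 309 scale 4.9375
top u0,v0 393 208 scale 4.9375
travel [0.4, -0.2, 41.1] rot [-0.001, 0.002, -0.0]
now [ 508.3 -332.2   71.1] t 15.6 open 0.58 F [-0.3 -0.6 -0.6]
```

View pics/c1.png

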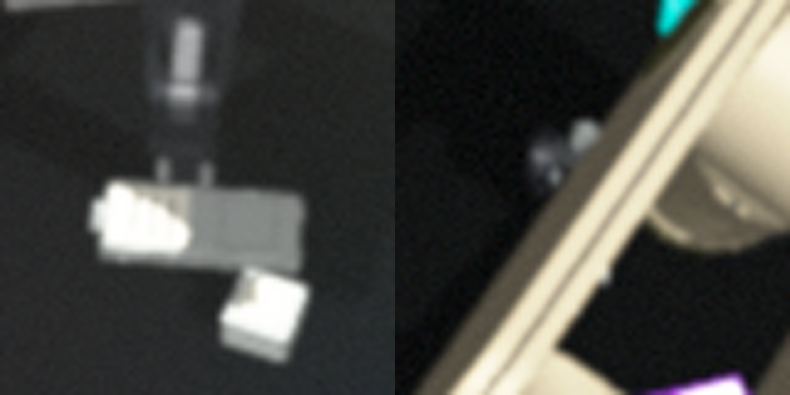

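View pics/tr3.png

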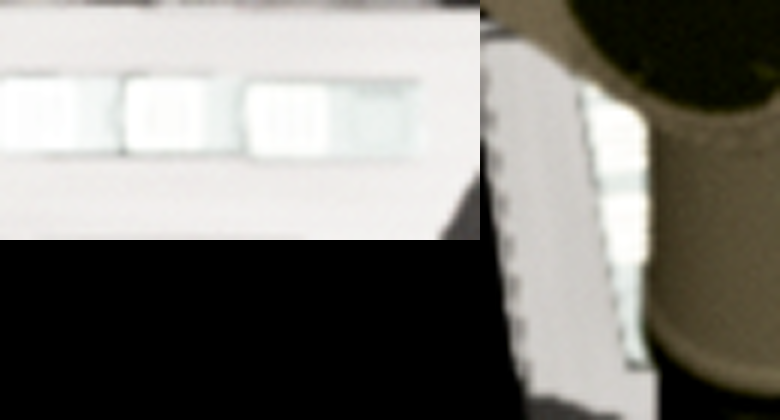

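c is directly beneath. The row in the tray measures 57.6 mm from b to a. Lowering partway and checking clearance to the box.

```bash
python3 -m jog '[{"travel":[0,0,30],"rotation":[0,0,0]},{"travel":[0,0,46],"rotation":[0,0,0]},{"travel":[0,0,46],"rotation":[0,0,0]}]'; python3 look.py c2 514 -334 20 40;python3 go.py 507.9 -332.3 2.5 165.9 0
```

```text
time_s: 15.98
ee_pos: [0.5069, -0.3321, 0.0231]
eef_rot: [-0.001, 0.122, 0.993, -0.0]
force: [-0.7, -0.5, 0.1]
opening: 0.578
side u0,v0 299 309 scale 4.9375
top u0,v0 393 208 scale 4.9375
travel [0.8, 0.9, 23.0] rot [-0.002, 0.003, 0.001]
now [ 508.4 -333.3   25.5] t 16.075 open 0.582 F [0.5 0.4 1.1]
```

View pics/c2.png

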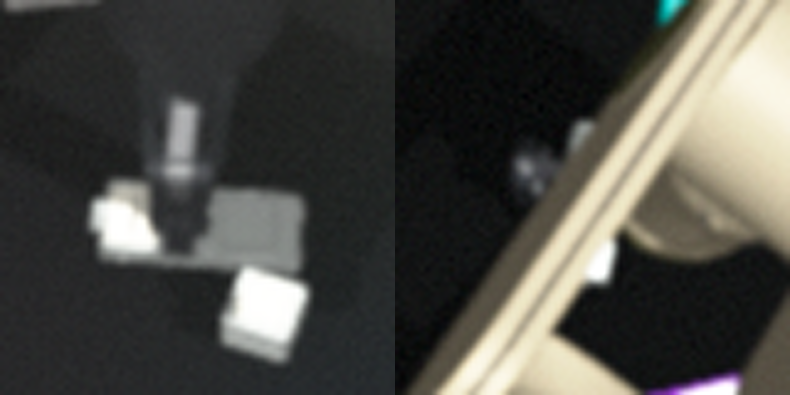

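Near finger at crop columns 155–207, box from 222: about 8 mm clear. Descending and gripping.

```bash
python3 -m jog '[{"travel":[0,0,12],"rotation":[0,0,0]},{"travel":[0,0,22],"rotation":[0,0,0]},{"travel":[0,0,22],"rotation":[0,0,0]}]'; python3 -m jog '[{"travel":[0,0,0],"rotation":[0,0,0]},{"travel":[0,0,0],"rotation":[0,0,0]},{"travel":[0,0,0],"rotation":[0,0,0]}]' 20 25;  python3 go.py 507.9 -332.3 2.5 165.9 0; python3 -m jog '[{"travel":[0,0,-10],"rotation":[0,0,0]},{"travel":[0,0,-30],"rotation":[0,0,0]},{"travel":[0,0,-60],"rotation":[0,0,0]},{"travel":[0,0,-80],"rotation":[0,0,0]},{"travel":[0,0,-80],"rotation":[0,0,0]}]'; python3 look.py c3 514 -334 20 40; python3 go.py 510.5 -106.5 60 91 9.9
```

```text
time_s: 16.45
ee_pos: [0.5073, -0.3326, 0.0016]
eef_rot: [0.0, 0.122, 0.993, -0.0]
force: [0.4, 1.4, -0.2]
opening: 0.581
time_s: 16.82
ee_pos: [0.5084, -0.3334, 0.0034]
eef_rot: [0.001, 0.122, 0.993, -0.001]
force: [-0.2, 0.7, 0.1]
opening: 0.414
travel [0.8, 1.0, 0.9] rot [-0.002, 0.003, 0.002]
now [ 508.4 -333.4    3.4] t 16.825 open 0.414 F [-0.2  0.7  0.1]
time_s: 17.45
ee_pos: [0.5098, -0.3344, 0.0864]
eef_rot: [0.004, 0.122, 0.993, -0.002]
force: [-0.4, -0.2, 0.2]
opening: 0.411
side u0,v0 299 309 scale 4.9375
top u0,v0 393 208 scale 4.9375
travel [52.4, 220.5, 22.4] rot [-0.113, 0.151, 1.306]
now [ 508. -333.   83.] t 17.55 open 0.405 F [ 0.2 -0.  -0.3]
```

View pics/c3.png

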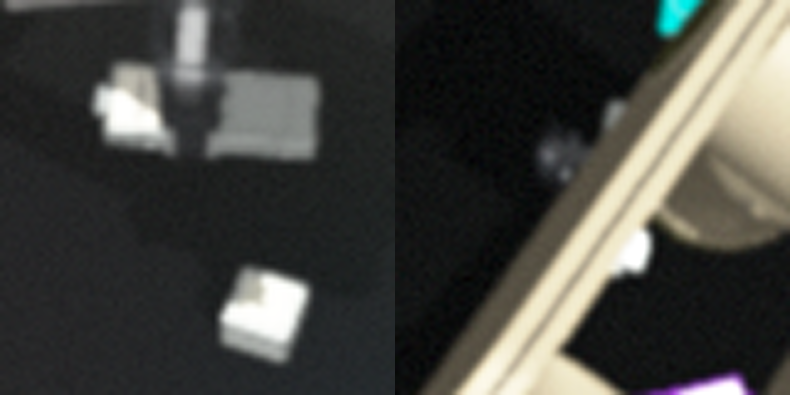

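c is held and the box untouched. Carrying it to (510,-114).

```bash
python3 -m jog '[{"travel":[7,30,-10],"rotation":[-0.014,0.019,0.16]},{"travel":[14,60,-20],"rotation":[-0.028,0.038,0.32]},{"travel":[21,90,-20],"rotation":[-0.042,0.057,0.48]},{"travel":[28,120,-20],"rotation":[-0.056,0.075,0.64]},{"travel":[35,150,-20],"rotation":[-0.07,0.094,0.8]}]'; python3 -m jog '[{"travel":[0,0,0],"rotation":[0,0,0]},{"travel":[0,0,0],"rotation":[0,0,0]}]'; python3 go.py 510.5 -107.2 70 90 9.9
```

```text
time_s: 18.18
ee_pos: [0.5093, -0.1775, 0.101]
eef_rot: [-0.041, 0.501, 0.864, 0.039]
force: [-0.3, -0.1, -1.3]
opening: 0.411
time_s: 18.42
ee_pos: [0.5098, -0.1793, 0.1018]
eef_rot: [-0.04, 0.497, 0.866, 0.039]
force: [-0.4, 0.5, -0.1]
opening: 0.41
travel [58.0, 36.0, 39.2] rot [-0.048, 0.056, 0.525]
now [ 509.8 -179.3  101.8] t 18.425 open 0.41 F [-0.4  0.5 -0.1]
```

```bash
python3 -m jog '[{"travel":[18,11,5],"rotation":[-0.016,0.018,0.17]},{"travel":[36,23,12],"rotation":[-0.03,0.036,0.34]},{"travel":[58,36,25],"rotation":[-0.048,0.056,0.525]},{"travel":[58,36,39],"rotation":[-0.048,0.056,0.525]},{"travel":[58,36,39],"rotation":[-0.048,0.056,0.525]}]'; python3 -m jog '[{"travel":[0,0,0],"rotation":[0,0,0]}]'; python3 go.py 510.5 -107.2 40 90 9.9
```

```text
time_s: 19.05
ee_pos: [0.5101, -0.1075, 0.0696]
eef_rot: [-0.061, 0.704, 0.705, 0.061]
force: [0.1, 0.2, -1.0]
opening: 0.411
time_s: 19.18
ee_pos: [0.5115, -0.108, 0.0714]
eef_rot: [-0.06, 0.705, 0.704, 0.061]
force: [-0.7, -0.4, -1.0]
opening: 0.414
travel [-4.6, -1.1, 31.0] rot [0.002, 0.001, -0.0]
now [ 511.5 -108.    71.4] t 19.175 open 0.414 F [-0.7 -0.4 -1. ]
```

```bash
python3 -m jog '[{"travel":[-3,-0.5,20],"rotation":[0,0,0]},{"travel":[-4.5,-0.5,30],"rotation":[0,0,0]},{"travel":[-4.5,-0.5,30],"rotation":[0,0,0]}]'; python3 look.py c4 511 -105 30 40; python3 ov.py ov4 6.5 -2;python3 go.py 510.5 -107.2 13.4 90 9.9
```

```text
time_s: 19.55
ee_pos: [0.5103, -0.1063, 0.0403]
eef_rot: [-0.061, 0.705, 0.704, 0.061]
force: [-0.4, -0.6, 0.0]
opening: 0.409
side u0,v0 282 232 scale 4.9375
top u0,v0 312 208 scale 4.9375
centre mm [ 511.2 -113.3   42.2] yaw 89.9 tilt 9.9 roll -0.1
travel [-5.4, -0.7, 27.4] rot [0.002, 0.0, -0.002]
now [ 511.2 -106.6   41.4] t 19.65 open 0.408 F [-0.3 -0.2  0.1]
```

View pics/ov4.png

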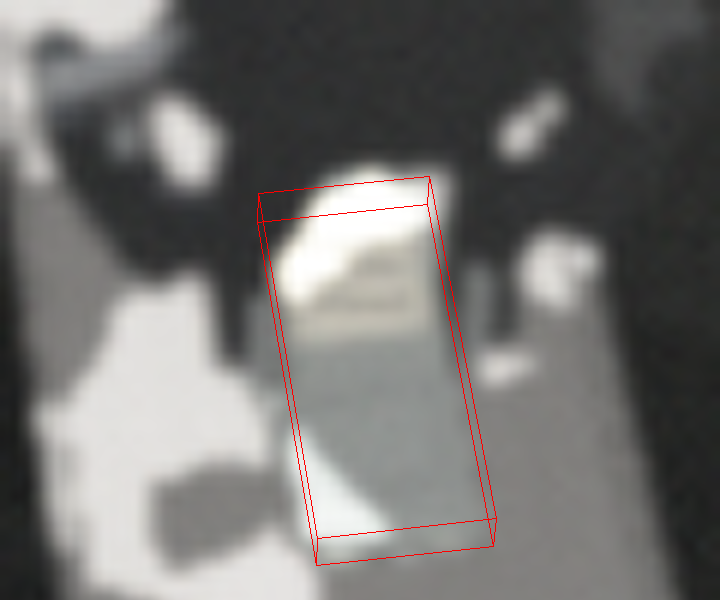

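View pics/c4.png

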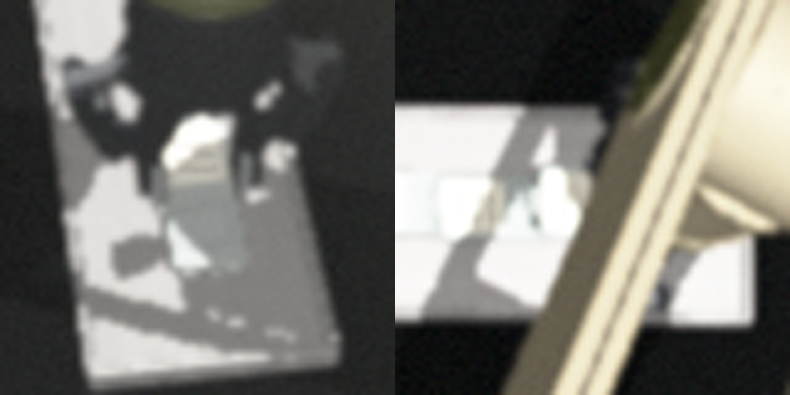

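Same pattern as before, so I apply the same yaw correction and lower.

```bash
python3 -m jog '[{"travel":[-3,0,12],"rotation":[0,0,-0.025]},{"travel":[-5,0,20],"rotation":[0,0,-0.025]},{"travel":[-5,0,24],"rotation":[0,0,-0.025]},{"travel":[-5,0,26],"rotation":[0,0,-0.025]},{"travel":[-5,0,26],"rotation":[0,0,-0.025]}]'; python3 -m jog '[{"travel":[0,0,0],"rotation":[0,0,0]}]'; python3 go.py 510.5 -107.2 13.4 91.5 9.9
```

```text
time_s: 20.27
ee_pos: [0.5108, -0.1067, 0.0143]
eef_rot: [-0.06, 0.696, 0.713, 0.062]
force: [-0.0, 0.0, 0.6]
opening: 0.41
time_s: 20.4
ee_pos: [0.5111, -0.1068, 0.0147]
eef_rot: [-0.06, 0.696, 0.713, 0.062]
force: [-0.5, 0.5, -0.8]
opening: 0.411
travel [-0.6, -0.6, 1.2] rot [0.006, 0.0, -0.003]
now [ 511.1 -106.8   14.7] t 20.4 open 0.411 F [-0.5  0.5 -0.8]
```

```bash
python3 -m jog '[{"travel":[0,0,0.5],"rotation":[0.005,0,0]},{"travel":[0,0,1],"rotation":[0.005,0,0]},{"travel":[0,0,1],"rotation":[0.005,0,0]}]'; python3 -m jog '[{"travel":[0,0,0.5],"rotation":[0,0,0]},{"travel":[0,0,0.5],"rotation":[0,0,0]}]'
```

```text
time_s: 20.78
ee_pos: [0.5111, -0.1068, 0.0137]
eef_rot: [-0.061, 0.696, 0.713, 0.061]
force: [0.6, -0.8, 3.3]
opening: 0.409
time_s: 21.02
ee_pos: [0.5112, -0.1067, 0.0136]
eef_rot: [-0.061, 0.696, 0.713, 0.061]
force: [-1.9, -0.4, 7.3]
opening: 0.409
```

Contact made; releasing and retreating well clear.

```bash
python3 -m jog '[{"travel":[0,0,0],"rotation":[0,0,0]},{"travel":[0,0,0],"rotation":[0,0,0]},{"travel":[0,0,0],"rotation":[0,0,0]}]' 52;python3 -m jog '[{"travel":[0,0,-10],"rotation":[0,0,0]},{"travel":[0,0,-30],"rotation":[0,0,0]},{"travel":[0,0,-70],"rotation":[0,0,0]},{"travel":[0,0,-130],"rotation":[0,0,0]},{"travel":[0,0,-160],"rotation":[0,0,0]}]'; python3 -m jog '[{"travel":[-60,0,0],"rotation":[0,0,0]},{"travel":[-120,0,0],"rotation":[0,0,0]},{"travel":[-180,0,0],"rotation":[0,0,0]},{"travel":[-240,0,0],"rotation":[0,0,0]},{"travel":[-240,0,0],"rotation":[0,0,0]}]'; python3 - <<'E'
from h import *
p,d=arm.read_camera("top");q,e=arm.read_camera("side");np.save("topp.npy",p);np.save("sidep.npy",q);np.save("toppd.npy",d)
cv2.imwrite("pics/f_top.png",p[:,:,::-1]);cv2.imwrite("pics/f_side.png",q[:,:,::-1])
p=p[:,:,::-1];q=q[:,:,::-1]
st=lambda im:np.clip((im.astype(float)-90)*255/165,0,255).astype(np.uint8)
a=cv2.resize(st(p[230:270,280:360]),None,fx=6,fy=6,interpolation=cv2.INTER_CUBIC)
b=cv2.resize(st(q[218:314,290:340]),None,fx=6,fy=6,interpolation=cv2.INTER_CUBIC)
a=np.vstack([a,np.zeros((b.shape[0]-240,480,3),np.uint8)])
cv2.imwrite("pics/tr4.png",np.hstack([a,b]))
E
```

```text
time_s: 21.4
ee_pos: [0.5107, -0.1064, 0.0127]
eef_rot: [-0.062, 0.696, 0.713, 0.06]
force: [1.4, -0.1, 0.3]
opening: 0.517
time_s: 22.02
ee_pos: [0.5129, -0.1352, 0.1751]
eef_rot: [-0.059, 0.696, 0.713, 0.061]
force: [1.0, 0.3, -0.8]
opening: 0.519
time_s: 22.65
ee_pos: [0.5152, -0.374, 0.1273]
eef_rot: [-0.063, 0.698, 0.711, 0.06]
force: [-0.1, 0.4, 0.1]
opening: 0.518
```

View pics/tr4.png

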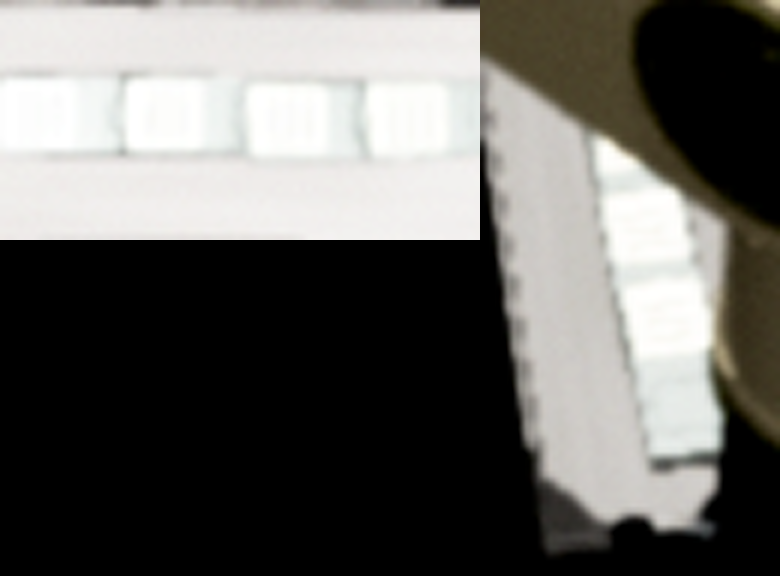

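View pics/f_top.png

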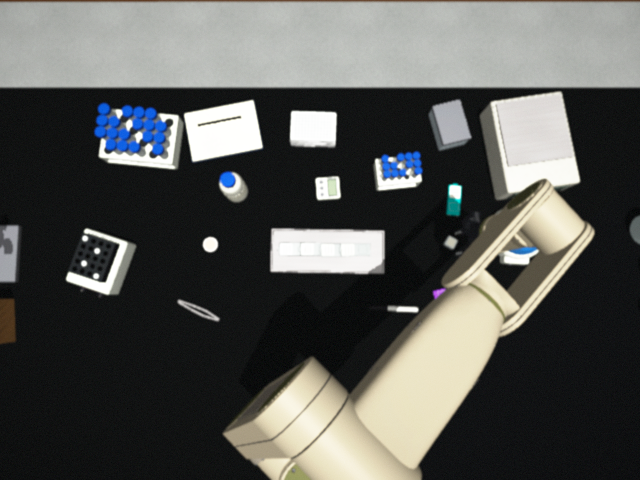

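View pics/f_side.png

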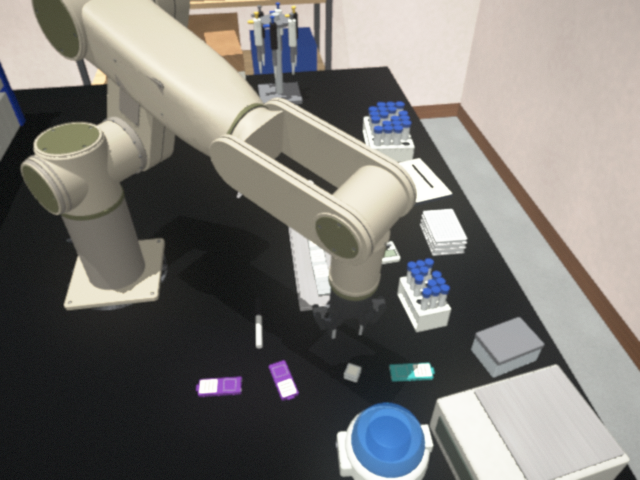

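All four lie in a straight row with labels to the left; everything else is in place. One depth check of tilts before handing in.

```bash
python3 - <<'E'
from h import *
d=np.load("toppd.npy");m=np.zeros((480,640),bool);m[244:254,282:355]=1
P=cloud("top",d,m)
for cy,n in((60,'first'),(2,'b'),(-56,'a'),(-113,'c')):
    for lo,hi,t in((-14,41,'visible') if n!='c' else (-41,41,'vis'),):
        k=(P[:,1]*1000>cy+lo)&(P[:,1]*1000<cy+hi);A=np.polyfit(P[k,1],P[k,2],1)
        print(n,"tilt",round(np.degrees(np.arctan(A[0])),1),"top z mm at centre",round(np.polyval(A,cy/1000)*1000,1))
p=np.load("topp.npy").astype(float).mean(2)
# lateral position per label from mask: networks
for x in arm.cut_out("top","mailer_a_center"):
    r=cv2.minAreaRect(np.argwhere(x['mask'])[:,::-1].astype(np.float32));print(round(x['confidence'],2),r,np.round(atz("top",r[0],.02),3))
E
```

```text
first tilt -1.8 top z mm at centre 12.7
b tilt 9.7 top z mm at centre 20.0
a tilt 7.3 top z mm at centre 20.9
c tilt 11.0 top z mm at centre 19.5
0.51 ((329.5, 249.0), (12.0, 21.0), 90.0) [ 0.512 -0.04   0.02 ]
```

```bash
python3 - <<'E'
from workcell import arm
print(arm.finish_job(), arm.state()['time_s'])
E
```

```text
the job is handed in; nothing more can be done
the job is handed in; nothing more can be done
```

The three loose mailers are laid as a tiled row down the tray from the first one, in the order b, a, c, and the job is handed in. It took about 23 s of the 59 s. Each was set down tilted about 10°, with contact forces of about 4–8 N, before the gripper let go.

Last checks from the top camera:
- **Spacing:** about 57–58 mm from one mailer to the next, sideways offsets of about 2 mm or less, and all labels to the left and clear.
- **Tilt from depth:** about 9.7° for b, 7.3° for a and 11.0° for c, with upper faces about 20 mm above the bench at the centres, as expected. The tilts are noisy: the flat first mailer itself read −1.8°.
- **Yaw:** while carried, the side-view overlay differed from the arm's own reading by about 2°. I corrected for it each time, and the placed mailers look straight in the pictures.
- **Other things:** the first mailer, dish, box and other bench items showed no visible movement in the final pictures, though the arm hid part of the side view and the centrifuge from above.

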